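# Run down the ring collar of a bonding press with a tommy bar

### The job

Take the orange-handled tommy bar from its wooden stand and use it, one collar hole after another, to turn the steel ring collar of the blue press clockwise (seen from above) until the press foot clamps the glued heat sink snugly: go on until the push needed on the bar has risen clearly, to about twice that of free running, then stop, for too much squeezes out the glue. Turn the collar with the bar only and never force the bar; then stand the bar back in its stand, leaving the heat sink in place and the things around untouched.

Things in the scene. Friction and masses are not known exactly. Their poses are not given: they have to be found in the camera images.
- press: Blue fixed press, base 120 x 176 mm. Origin: centre of its underside, on the screw axis; z up. Two posts at y = +70 and -70 mm, nuts on them reach 158 mm up. A flat top beam (22 mm wide in x, 164 mm long in y, 142 to 152 mm above the bench) crosses right over the collar and bars a bar standing in a hole: one hole sweeps about 130 degrees on the robot's (-x) side, where the work is best done.
- collar: Steel ring collar on the press screw, 108 mm across, 24 mm thick. Origin: centre of its top face (136 mm above the bench at the start), z up. Eight blind vertical holes in the top face, 15 mm wide, 18 mm deep, on a circle of 40 mm radius: the first on the collar's own +x axis, then every 45 degrees. Clockwise from above lowers it, screw and foot by 3.5 mm per rad. It stays where it is left.
- spindle: Press screw with its foot (disc 48 mm wide). Origin on the axis, 24 mm below the collar's top; does not turn. Foot meets the heat sink after 2.1 to 3.1 rad of collar turn (differs, not measured); a snug clamp takes 0.05 to 0.15 rad more. Free running takes about 4 N of push at the hole circle while moving, less at rest; each N of clamp force adds about 0.09 N: 45 N of clamp = about 8 N of push.
- heat_sink: Finned aluminium heat sink, 64 x 50 x 30 mm, loose on the press base under the foot, glue still wet; origin at the centre of its underside, z up.
- bar_grip (a point): Centre of the orange handle of the tommy bar: 20 x 20 mm square (sides along its x and y axes), 50 mm high. Below it a round steel rod, 12 mm thick, whose ball-nosed end lies 81 mm below this point. 0.1 kg; stands upright in its stand at the start, z up.
- bar_tip (a point): Lower, ball-nosed end of the tommy bar.
- bar_stand: Wooden block 56 x 56 x 44 mm, fixed to the bench, with one vertical hole 16 mm wide and 30 mm deep in the middle of its top for the bar. Origin: centre of its underside. A bench vice and a soldering iron on its rest stand between it and the press: carry the bar with its tip at least 150 mm above the bench.
- driver_red: Bystander: red-handled screwdriver, 180 mm long, lying on the bench. Origin on the bench under its middle.
- flux_syringe: Bystander: flux syringe, 133 mm long, lying on the bench. Origin on the bench under its middle.
- tape_kapton: Bystander: amber tape roll, 76 mm across and 15 mm high, flat on the bench. Origin on the bench at its centre.
Mind the look-alikes: they are no part of the job. Leave any green look-alike of the part that bears bar_grip alone. Leave any purple look-alike of the heat_sink alone.

How it is judged:
By the outcome, as a careful person would: the job done as asked, in the order asked, and still so for the second after the job is handed in, with the robot touching nothing.
It also fails if it takes over 72 s, if anything falls off the work surface, if the arm or the gripper's body presses on something with over 40 N, if the wrist force passes 120 N, or if a joint passes its speed limit or range.

### The arm

A 6-joint arm with a two-finger parallel gripper is mounted at the origin on a cart in front of the work surface, level with it; the furniture and walls round the work are solid. World frame = base frame: x ahead of the robot, y to its left, z up, the work surface at z = 0. Lengths are in mm, angles in degrees, forces in N, time in s.
With the tool pointing down it reaches from about 350 to 850 mm from the base axis. Payload 8.1 kg.
Tool frame: the origin (TCP) lies midway between the tips of the shut fingers; the grasp point (between the pads) lies 19 mm behind it; z points along the fingers, y is the line along which they close (so a half turn about z gives the same grasp; the last joint's range is limited). The gripper opens to 85 mm and grips with 20 to 120 N. Pads are 22 mm wide; open, the fingers measure 114 mm over their backs; the gripper's body (76 mm by 85 mm) begins 54 mm behind the grasp point. The pads swing forward as they close: fully open they stand 13 mm farther back than shut.
Start: joints at [59.622, 7.471, 85.268, -0, 87.261, -4.893], TCP at [258.146, 541.632, 231.292] pointing down, gripper open.
Joint ranges: [-169.43, 169.43], [-51.17, 129.36], [1.28, 143.12], [-76.62, 256.62], [0, 156.53], [-152.29, 152.29]. Speed limits (degrees/s): [136.94, 136.94, 159.86, 180, 180, 180].

### API

Orientations are given as [roll, pitch, yaw] about the fixed x, y, z axes, in that order (R = Rz(yaw) Ry(pitch) Rx(roll)).
In Python, from bench import sense, snapshot, camera_params, hand_in, masks_of, pinpoint gives the robot as it stands.
- The arm moves only by the tool step_arm, never from a script. Its argument "targets" is a list of rows, each an object with "angular": the turn, a rotation vector about the tool's x, y, z scaled (see below), a list of three; "dp": the shift along the tool's x, y, z scaled (see below), a list of three; "fingers": the closure, from 0 (fully open) to 1 (shut). A call has exactly 8 rows; each row is the pose to reach, as a shift and turn from the pose commanded when the call began, along the tool's axes at that moment, turning the shorter way round; what a row does not reach only later rows make up. The controller multiplies each number of a shift by 0.2 m and each number of a turn by 180 degrees. A row lasts 1/8 s, in which the tool goes at most 62.5 mm and 10.7 degrees, less where a joint would pass 70% of its speed; a pose out of reach is approached as far as the arm can. A call with a number of a shift or a turn outside -1 to 1 is refused whole. A call with a gripper value outside its range is refused whole. The fingers move at their own pace and stop on an object; "newtons" is the grip in N (left out, the last holds). Time passes only in rows, so rows that repeat a pose let the fingers close, or fill a call up. It gives the time, the measured TCP pose, the force, the opening and the grip force at its end, in the units of the state.
- sense(): the state, without advancing time (a new reading comes with each control period).
- snapshot(name): name is "scene" or "top" or "wrist"; returns the picture (480x640x3 uint8, blue, green, red); there is no depth.
- camera_params(name): a dict with "vfov" (degrees; the focal length in pixels is half the picture's height over the tangent of half this angle, whatever the lens; pixels are square), "cx", "cy" (the principal point, pixels), "R" (3x3) and "t" (3): a world point X has camera coordinates R X + t. Camera axes: x right, y down, z forward; pixel columns grow to the right and rows downward; lengths in mm; the calibration is good to about 2 mm. A picture is of the moment at which its call begins: read the wrist's pose just before it. camera_params takes no time and is no camera call; for the wrist camera it gives the pose at the moment of the call.
- hand_in(): hands the job in; it is judged then, once.
Trained networks look in the newest picture that a camera, given by its name, has taken for a name from the list of things; names that differ only in an ending like _2 or _b are one class to them, and where a whole thing is asked for, a point or a joint stands for the part that bears it (a point fixed in the world has none). Each returns a list of dicts, best first, with "conf" (0 to 1); they miss things now and then, are a little off and sometimes report something else, mostly with a low value. They report only what shows in the picture. A call takes as long as a camera call. They do not tell look-alikes from the thing itself.
- masks_of(camera, label): "pixels" (480x640 bool, what is visible of it) and "at" ([column, row] in pixels, amid what is visible of it).
- pinpoint(camera, label): "at" ([column, row] in pixels: a listed point, or the origin of a listed thing).
The state is a dict: "time": time; "joint_pos": joint angles; "qd": joint speeds; "joint_efforts": joint torques, N m; "tool_pos": TCP position; "tcp_rot": TCP orientation; "ft_force": force on the tool from outside, world axes, zero at the start; "wrist_torque": the same for the moment, N m; "finger_gap": finger opening in mm; "grip_force": force on a finger pad.
Only numpy, scipy, OpenCV 4.12 (cv2) and the standard library are available. Lean on these libraries where they do the work, as an engineer would, in place of code of your own. Each camera call takes 0.05 s, during which the arm holds its last target. There are 200 camera calls.

## Working session

There is one attempt and no reset: what is moved stays moved. The work goes in short steps, Python scripts to look and compute and a tool call to move; the robot and the scene stay as the last step left them, time stands still between calls to the robot, and variables do not carry over. Pictures are saved under pics/ and viewed, at most 10 in all, crops included, and the job is handed in when it is done.

Besides the shell and the picture viewer there is one more tool, called after "Request:" by a JSON object that holds its "api" and its "payload", one argument or row to a line. step_arm: Moves the arm, as the interface text tells. Its arguments: {"type":"object","properties":{"targets":{"type":"array","items":{"type":"object","properties":{"angular":{"type":"array","items":{"type":"number","minimum":-1,"maximum":1}},"dp":{"type":"array","items":{"type":"number","minimum":-1,"maximum":1}},"fingers":{"type":"number"}}}},"newtons":{"type":"number"}},"required":["targets"]}

```bash
mkdir -p pics; cat > h.py <<'E'
import numpy as np, cv2
from bench import *
from scipy.spatial.transform import Rotation as Ro
def ray(c,px,P=None):
    P=P or camera_params(c); f=240/np.tan(np.radians(P["vfov"])/2)
    R=np.array(P["R"]);t=np.array(P["t"])
    d=R.T@np.array([(px[0]-P["cx"])/f,(px[1]-P["cy"])/f,1]); return -R.T@t,d/np.linalg.norm(d)
def atz(c,px,z,P=None):
    o,d=ray(c,px,P); return o+d*(z-o[2])/d[2]
def tri(rays):
    A=sum(np.eye(3)-np.outer(d,d) for o,d in rays); b=sum((np.eye(3)-np.outer(d,d))@o for o,d in rays)
    return np.linalg.solve(A,b)
def proj(c,X,P=None):
    P=P or camera_params(c); f=240/np.tan(np.radians(P["vfov"])/2)
    v=np.array(P["R"])@np.array(X)+np.array(P["t"]); return [P["cx"]+f*v[0]/v[2],P["cy"]+f*v[1]/v[2]]
E
python3 - <<'E'
from h import *
np.set_printoptions(precision=1,suppress=True)
s=sense();print(s)
for c in("scene","top"):
    im=snapshot(c);cv2.imwrite(f"pics/{c}0.png",im)
    P=camera_params(c);print(c,P["vfov"],P["cx"],P["cy"],(-np.array(P["R"]).T@np.array(P["t"])))
    for l in("press","collar","heat_sink","bar_grip","bar_tip","bar_stand","spindle"):
        print(c,l,[(np.round(d["at"],1),round(d["conf"],2)) for d in pinpoint(c,l)][:4])
E
```

```text
{'time': 0.0, 'joint_pos': array([59.6,  7.5, 85.3,  0. , 87.3, -4.9]), 'qd': array([-0.1,  0. ,  0. ,  0.1, -0.1, -0. ]), 'joint_efforts': array([ -0. , -56.9, -50.1,  -0. ,   0. ,  -0. ]), 'tool_pos': array([257.8, 541.2, 230.2]), 'tcp_rot': array([-179.9,   -0. ,  154.5]), 'ft_force': array([ 0.1, -0. , -0.2]), 'wrist_torque': array([-0., -0., -0.]), 'grip_force': 0.0, 'finger_gap': 85.35250417996986}
scene 43.87990788958774 315.50840519996143 241.04362389015392 [-107.4 -856.5  780.3]
scene press [(array([242.2, 241. ]), 0.89)]
scene collar [(array([242.4, 192.4]), 0.84)]
scene heat_sink [(array([244.6, 238.8]), 0.84), (array([343.6, 249.3]), 0.59)]
scene bar_grip [(array([374.2, 328.2]), 0.95), (array([342.7, 355.4]), 0.74)]
scene bar_tip [(array([343.3, 386.5]), 0.96), (array([370.8, 360.2]), 0.95)]
scene bar_stand [(array([369.6, 362.1]), 0.65), (array([240.4, 194.1]), 0.18)]
scene spindle [(array([241.3, 201.3]), 0.96)]
top 53.70027319279889 315.5191969317542 238.62029556226742 [ 316.2  141.8 1167.6]
top press [(array([218.5, 264.2]), 0.85)]
top collar [(array([202.4, 255.5]), 0.81)]
top heat_sink [(array([157.7, 282.8]), 0.62), (array([285.7, 187.5]), 0.61), (array([215.3, 265.5]), 0.51)]
top bar_grip [(array([446.1, 264.5]), 0.56), (array([457.1, 298.9]), 0.54)]
top bar_tip [(array([446.7, 300.6]), 0.66), (array([439.5, 268.9]), 0.44)]
top bar_stand [(array([438.5, 265.5]), 0.92)]
top spindle [(array([208.2, 262.3]), 0.77)]
```

View pics/scene0.png

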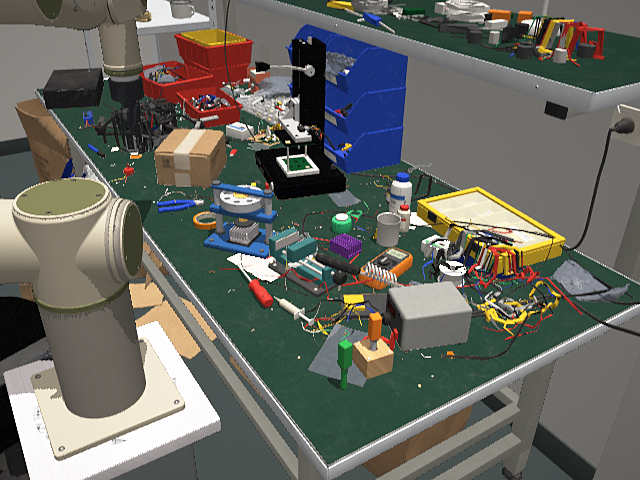

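View pics/top0.png

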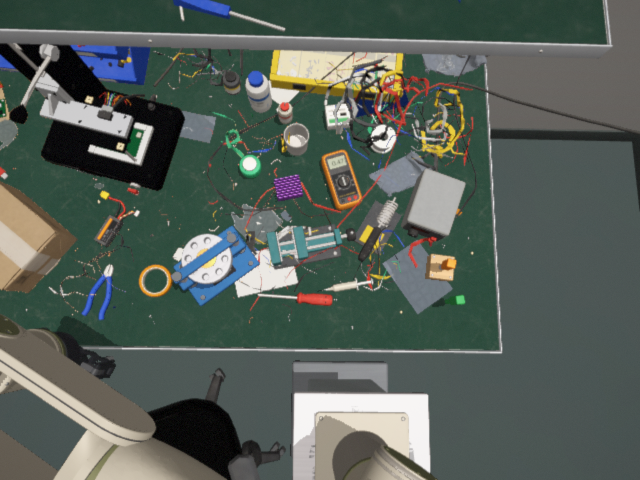

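```bash
python3 - <<'E'
from h import *
np.set_printoptions(precision=1,suppress=True)
def T(a,b): 
    r=[ray("scene",a),ray("top",b)];X=tri(r);return X,[np.linalg.norm(np.cross(X-o,d)) for o,d in r]
print("press",T([242.2,241],[218.5,264.2]))
print("press z0",atz("scene",[242.2,241],0),atz("top",[218.5,264.2],0))
print("collar z136",atz("scene",[242.4,192.4],136),atz("top",[202.4,255.5],136))
print("spindle112",atz("scene",[241.3,201.3],112),atz("top",[208.2,262.3],112))
print("grip",T([374.2,328.2],[446.1,264.5]),T([342.7,355.4],[457.1,298.9]))
print("tip",T([370.8,360.2],[439.5,268.9]),T([343.3,386.5],[446.7,300.6]))
print("stand",atz("scene",[369.6,362.1],0),atz("top",[438.5,265.5],0))
P=camera_params("top");print(np.array(P["R"]))
E
```

```text
press (array([448.2, 352.4,   5.2]), [np.float64(3.9690141987728658), np.float64(3.969014198772866)])
press z0 [448.2 361.9   0. ] [452.5 351.8   0. ]
collar z136 [457.3 363.2 136. ] [455.2 363.1 136. ]
spindle112 [453.4 364.3 112. ] [443.4 354.7 112. ]
grip (array([ 449.6, -187.2,   88.4]), [np.float64(1.5883555923366262), np.float64(1.5883555923365176)]) (array([ 368.1, -210.6,   79.1]), [np.float64(2.2287927287201006), np.float64(2.228792728720193)])
tip (array([ 445.8, -191.4,   16.6]), [np.float64(0.12404541529524452), np.float64(0.12404541529526542)]) (array([ 369.6, -210.4,    3.7]), [np.float64(0.23725165000099394), np.float64(0.23725165000096296)])
stand [ 452.4 -180.1    0. ] [ 456.2 -194.1    0. ]
[[ 0.  -1.   0. ]
 [-1.  -0.  -0.2]
 [ 0.2 -0.  -1. ]]
```

The orange bar is at about (374,330) in the scene view and (452,264) in the top view. It stands in the wooden block. The green look-alike at (345,360) / (460,299) stands free on the bench, so the orange one is the target. The press is at scene (240,220), with its beam yawed about 30°. The purple finned block at (345,245) is the heat sink look-alike.

```bash
python3 - <<'E'
from h import *
np.set_printoptions(precision=3,suppress=True)
s=sense();P=camera_params("wrist");R=np.array(P["R"]);t=np.array(P["t"])
Rt=Ro.from_euler("xyz",s["tcp_rot"],degrees=True).as_matrix()
C=-R.T@t
print(P["vfov"],"cam pos in tool",Rt.T@(C-s["tool_pos"]),"cam axes in tool (cols)\n",Rt.T@R.T)
im=cv2.imread("pics/scene0.png")[300:410,310:410];t0=cv2.imread("pics/top0.png")[235:325,400:490]
cv2.imwrite("pics/crop.png",np.hstack([cv2.resize(im,(400,440)),cv2.resize(t0,(400,440))]))
# displacement to view press: tcp over
for n,tg in(("press",[455,358,330]),("bar",[450,-188,330])):
    print(n,Rt.T@(np.array(tg)-s["tool_pos"])/200)
E
```

```text
58.75339471261913 cam pos in tool [  72.411    0.536 -142.456] cam axes in tool (cols)
 [[-0.    -0.958 -0.286]
 [ 1.    -0.     0.   ]
 [-0.    -0.286  0.958]]
press [-1.284 -0.405 -0.493]
bar [-2.436 -2.88  -0.493]
```

View pics/crop.png

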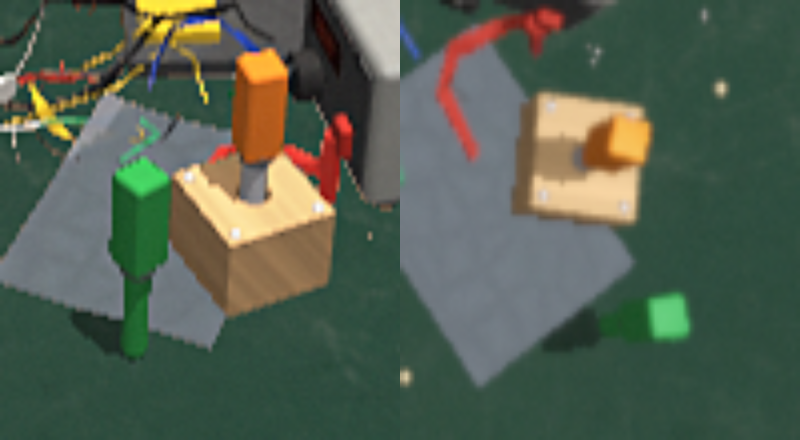

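The crop confirms it: the orange-handled bar is in the wooden stand, and the green one stands apart. I'll look at the press from above first.

Request:
{"api": "step_arm", "payload": {
  "targets": [
    {"dp": [-0.25,-0.1,-0.15],"angular": [0,0,-0.03],"fingers": 0},
    {"dp": [-0.5,-0.2,-0.3],"angular": [0,0,-0.07],"fingers": 0},
    {"dp": [-0.75,-0.3,-0.4],"angular": [0,0,-0.1],"fingers": 0},
    {"dp": [-1,-0.4,-0.45],"angular": [0,0,-0.142],"fingers": 0},
    {"dp": [-1,-0.4,-0.45],"angular": [0,0,-0.142],"fingers": 0},
    {"dp": [-1,-0.4,-0.45],"angular": [0,0,-0.142],"fingers": 0},
    {"dp": [-1,-0.4,-0.45],"angular": [0,0,-0.142],"fingers": 0},
    {"dp": [-1,-0.4,-0.45],"angular": [0,0,-0.142],"fingers": 0}
  ]
}}

```text
time: 1.8
tool_pos: [403.3, 384.2, 320.8]
tcp_rot: [-180.0, -0.0, -179.8]
ft_force: [-0.5, -0.9, 0.3]
finger_gap: 85.7
grip_force: 0.0
```

```bash
python3 - <<'E'
from h import *
np.set_printoptions(precision=1,suppress=True)
s=sense();print(s["time"],s["tool_pos"],s["tcp_rot"])
P=camera_params("wrist");im=snapshot("wrist");cv2.imwrite("pics/w1.png",im)
import pickle;pickle.dump(P,open("w1.pkl","wb"))
for l in("press","collar","spindle"):
    for d in pinpoint("wrist",l)[:2]: print(l,d["at"],d["conf"],atz("wrist",d["at"],dict(press=0,collar=136,spindle=112)[l],P))
E
```

```text
1.8 [403.3 384.2 320.8] [-180.    -0.  -179.8]
press [293.5, 222.8] 0.97 [451.5 352.2   0. ]
collar [284.2, 260.6] 0.74 [448.  353.6 136. ]
collar [9.5, 179.8] 0.52 [382.5 143.6 136. ]
spindle [287.1, 254.9] 0.72 [451.3 353.9 112. ]
```

View pics/w1.png

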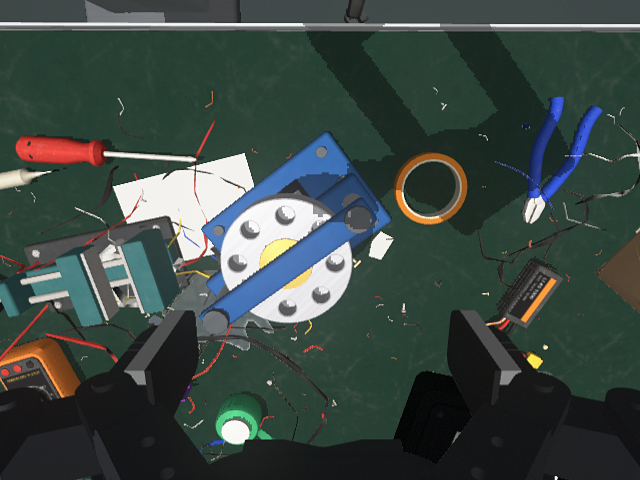

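The wrist view shows the collar centred near (286,261), with holes at about (238,263), (252,228), (285,215), (319,216), (337,262), (321,294) and (288,307). The beam nuts are at (358,215) and (215,321). I'll fit the holes and the nuts next.

```bash
python3 - <<'E'
from h import *
import pickle
from scipy.optimize import least_squares
np.set_printoptions(precision=1,suppress=True)
P=pickle.load(open("w1.pkl","rb"));im=cv2.imread("pics/w1.png")
g=cv2.cvtColor(im,cv2.COLOR_BGR2GRAY)
H=[]
for p in[(238,263),(252,228),(285,215),(337,262),(321,294),(288,307)]:
    x0,y0=p[0]-16,p[1]-16
    sub=(g[y0:y0+32,x0:x0+32]<165).astype(np.uint8)
    n,lab,st,ce=cv2.connectedComponentsWithStats(sub,connectivity=4)
    k=lab[16,16]
    if k==0: k=1+np.argmax(st[1:,4])
    c=ce[k]+[x0,y0];X=atz("wrist",c,136,P);print(p,st[k],c,X[:2]);H.append(X[:2])
H=np.array(H)
def f(v):
    a=np.degrees(np.arctan2(H[:,1]-v[1],H[:,0]-v[0]));k=np.round((a-v[2])/45)
    t=np.radians(v[2]+45*k);return (H-v[:2]-40*np.c_[np.cos(t),np.sin(t)]).ravel()
best=min((least_squares(f,[452,353,q]) for q in range(0,45,9)),key=lambda r:r.cost)
print("center/phase",best.x,"res",best.fun)
a=atz("wrist",(358.5,215.5),156,P);b=atz("wrist",(215,321),156,P)
print("nuts",a,b,(a+b)/2,np.linalg.norm(a-b),np.degrees(np.arctan2(*(a-b)[[1,0]]))-90)
w=(g>175).astype(np.uint8)
cv2.imwrite("pics/w1c.png",cv2.resize(im[130:330,190:390],(800,800))[:600])
Rt=Ro.from_euler("xyz",sense()["tcp_rot"],degrees=True).as_matrix()
print(Rt.T@(np.array([437,-190,290])-sense()["tool_pos"])/200)
E
```

```text
(238, 263) [  6   8  19  17 204] [235.6 263.8] [450.8 313.9]
(252, 228) [  4   9  19  18 185] [247.7 231. ] [423. 325.]
(285, 215) [  6   8  19  18 169] [282.3 217.4] [411.8 352.9]
(337, 262) [  5  10  19  16 172] [334.  265.1] [451.8 394.2]
(321, 294) [  7  10  18  16 185] [319.9 296.2] [479.4 382.7]
(288, 307) [  7   9  18  16 185] [286.4 308.7] [491.  354.4]
center/phase [451.3 353.8   0.3] res [-0.7  0.  -0.1 -0.4  0.5 -0.7  0.7  0.3 -0.   0.4 -0.3  0.3]
nuts [405.3 411.3 156. ] [492.1 299.  156. ] [448.7 355.1 156. ] 141.92354597492354 37.70447051868298
[-0.2 -2.9  0.2]
```

Request:
{"api": "step_arm", "payload": {
  "targets": [
    {"dp": [0,-0.12,0],"fingers": 0},
    {"dp": [0,-0.25,0],"fingers": 0},
    {"dp": [0,-0.37,0],"fingers": 0},
    {"dp": [0,-0.5,0],"fingers": 0},
    {"dp": [0,-0.62,0],"fingers": 0},
    {"dp": [0,-0.75,0],"fingers": 0},
    {"dp": [0,-0.87,0],"fingers": 0},
    {"dp": [0,-1,0],"fingers": 0}
  ]
}}

```text
validation failed for argument at $.ta...
```

Request:
{"api": "step_arm", "payload": {
  "targets": [
    {"dp": [0,-0.12,0],"fingers": 0},
    {"dp": [0,-0.25,0],"fingers": 0},
    {"dp": [0,-0.37,0],"fingers": 0},
    {"dp": [0,-0.5,0],"fingers": 0},
    {"dp": [0,-0.62,0],"fingers": 0},
    {"dp": [0,-0.75,0],"fingers": 0},
    {"dp": [0,-0.87,0],"fingers": 0},
    {"dp": [0,-1,0],"fingers": 0}
  ]
}}

```text
validation failed for argument at $.ta...
```

Request:
{"api": "step_arm", "payload": {
  "targets": [
    {"dp": [-0.05,-0.2,0.05],"fingers": 0},
    {"dp": [-0.1,-0.4,0.1],"fingers": 0},
    {"dp": [-0.15,-0.6,0.2],"fingers": 0},
    {"dp": [-0.2,-0.8,0.3],"fingers": 0},
    {"dp": [-0.2,-0.87,0.35],"fingers": 0},
    {"dp": [-0.2,-0.87,0.35],"fingers": 0},
    {"dp": [-0.2,-0.87,0.35],"fingers": 0},
    {"dp": [-0.2,-0.87,0.35],"fingers": 0}
  ]
}}

```text
validation failed for argument at $.ta...
```

```bash
python3 - <<'E'
from h import *
np.set_printoptions(precision=1,suppress=True)
s=sense();print(s["time"],s["tool_pos"],s["tcp_rot"],s["ft_force"])
P=camera_params("wrist");im=snapshot("wrist");cv2.imwrite("pics/w2.png",im)
for d in pinpoint("wrist","bar_grip"): print("grip",d["at"],d["conf"],atz("wrist",d["at"],95,P))
for d in pinpoint("wrist","bar_stand"): print("stand",d["at"],d["conf"],atz("wrist",d["at"],0,P))
h=cv2.cvtColor(im,cv2.COLOR_BGR2HSV)
m=cv2.inRange(h,(5,150,120),(18,255,255));n,l,st,ce=cv2.connectedComponentsWithStats(m)
for k in np.argsort(-st[1:,4])[:3]+1:
    cn=np.argwhere(l==k)[:,::-1].astype(np.float32);print(st[k],ce[k],cv2.minAreaRect(cn))
cv2.imwrite("pics/w2c.png",im)
E
```

```text
2.0 [403.9 383.8 321.1] [-180.    -0.  -179.9] [0.7 0.2 0.4]
[   0  340   75   58 1233] [ 42.1 364.6] ((43.11954879760742, 364.1746520996094), (79.54589080810547, 41.019874572753906), 27.299571990966797)
[ 395  152   73   72 1095] [430.7 187. ] ((431.25006103515625, 187.75001525878906), (67.88224792480469, 72.83200073242188), 45.0)
[521 277  35  44 323] [538.3 298.8] ((538.2750244140625, 298.8337707519531), (6.188660144805908, 52.2015266418457), 36.469234466552734)
```

View pics/w2.png

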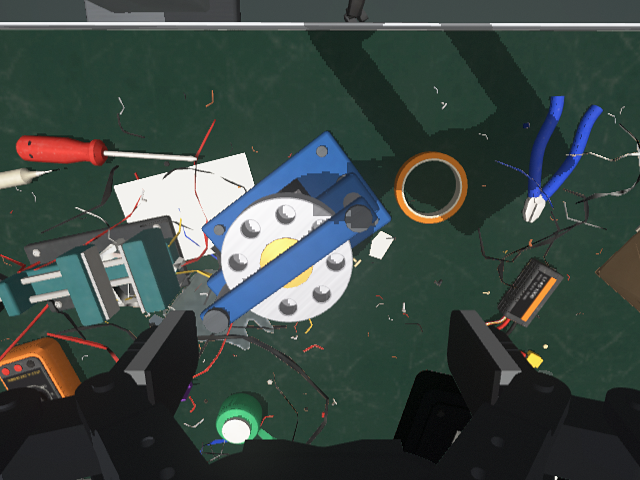

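The moves were refused because each row needs "angular". The arm hasn't moved, and the picture is unchanged. I'll send them again with it.

Request:
{"api": "step_arm", "payload": {
  "targets": [
    {"dp": [0,-0.12,0],"angular": [0,0,0],"fingers": 0},
    {"dp": [0,-0.25,0],"angular": [0,0,0],"fingers": 0},
    {"dp": [0,-0.37,0],"angular": [0,0,0],"fingers": 0},
    {"dp": [0,-0.5,0],"angular": [0,0,0],"fingers": 0},
    {"dp": [0,-0.62,0],"angular": [0,0,0],"fingers": 0},
    {"dp": [0,-0.75,0],"angular": [0,0,0],"fingers": 0},
    {"dp": [0,-0.87,0],"angular": [0,0,0],"fingers": 0},
    {"dp": [0,-1,0],"angular": [0,0,0],"fingers": 0}
  ]
}}

```text
time: 3.15
tool_pos: [404.5, 182.6, 321.4]
tcp_rot: [180.0, 0.0, -179.9]
ft_force: [0.7, -1.2, -0.0]
finger_gap: 85.6
grip_force: 0.0
```

Request:
{"api": "step_arm", "payload": {
  "targets": [
    {"dp": [0,-0.12,0],"angular": [0,0,0],"fingers": 0},
    {"dp": [0,-0.25,0],"angular": [0,0,0],"fingers": 0},
    {"dp": [0,-0.37,0],"angular": [0,0,0],"fingers": 0},
    {"dp": [0,-0.5,0],"angular": [0,0,0],"fingers": 0},
    {"dp": [0,-0.62,0],"angular": [0,0,0],"fingers": 0},
    {"dp": [0,-0.75,0],"angular": [0,0,0],"fingers": 0},
    {"dp": [0,-0.87,0],"angular": [0,0,0],"fingers": 0},
    {"dp": [0,-1,0],"angular": [0,0,0],"fingers": 0}
  ]
}}

```text
time: 4.15
tool_pos: [404.7, -17.4, 321.5]
tcp_rot: [-180.0, 0.0, -179.9]
ft_force: [0.1, -0.8, -0.4]
finger_gap: 85.5
grip_force: 0.0
```

Request:
{"api": "step_arm", "payload": {
  "targets": [
    {"dp": [-0.05,-0.2,0.05],"angular": [0,0,0],"fingers": 0},
    {"dp": [-0.1,-0.4,0.1],"angular": [0,0,0],"fingers": 0},
    {"dp": [-0.15,-0.6,0.2],"angular": [0,0,0],"fingers": 0},
    {"dp": [-0.2,-0.8,0.3],"angular": [0,0,0],"fingers": 0},
    {"dp": [-0.2,-0.87,0.35],"angular": [0,0,0],"fingers": 0},
    {"dp": [-0.2,-0.87,0.35],"angular": [0,0,0],"fingers": 0},
    {"dp": [-0.2,-0.87,0.35],"angular": [0,0,0],"fingers": 0},
    {"dp": [-0.2,-0.87,0.35],"angular": [0,0,0],"fingers": 0}
  ]
}}

```text
time: 5.15
tool_pos: [445.5, -189.8, 252.5]
tcp_rot: [-180.0, 0.1, -179.8]
ft_force: [0.6, 0.5, -0.4]
finger_gap: 85.5
grip_force: 0.0
```

```bash
python3 - <<'E'
from h import *
np.set_printoptions(precision=1,suppress=True)
s=sense();print(s["time"],s["tool_pos"],s["tcp_rot"],s["ft_force"])
P=camera_params("wrist");im=snapshot("wrist");cv2.imwrite("pics/w3.png",im)
for d in pinpoint("wrist","bar_grip"): print("grip",d["at"],d["conf"],atz("wrist",d["at"],95,P))
for d in pinpoint("wrist","bar_stand"): print("stand",d["at"],d["conf"],atz("wrist",d["at"],0,P))
h=cv2.cvtColor(im,cv2.COLOR_BGR2HSV)
m=cv2.inRange(h,(5,150,120),(18,255,255));n,l,st,ce=cv2.connectedComponentsWithStats(m)
for k in np.argsort(-st[1:,4])[:3]+1:
    cn=np.argwhere(l==k)[:,::-1].astype(np.float32);print(st[k],ce[k],cv2.minAreaRect(cn))
E
```

```text
5.15 [ 445.5 -189.8  252.5] [-180.     0.1 -179.8] [ 0.6  0.5 -0.4]
grip [322.9, 217.1] 0.89 [ 447.3 -189.1   95. ]
grip [291.5, 105.2] 0.56 [ 370.1 -210.4   95. ]
stand [321.8, 196.4] 0.58 [ 450.9 -190.1    0. ]
[ 306  200   34   45 1022] [322.8 219.8] ((323.23529052734375, 222.058837890625), (31.044557571411133, 41.231056213378906), 14.03624439239502)
[529 336  59  63 834] [556.7 352. ] ((567.1224365234375, 363.69793701171875), (68.25325012207031, 40.61827850341797), 30.80144500732422)
[262 331  16  16 118] [269.9 338.9] ((269.25, 339.25), (12.020814895629883, 11.31370735168457), 45.0)
```

View pics/w3.png

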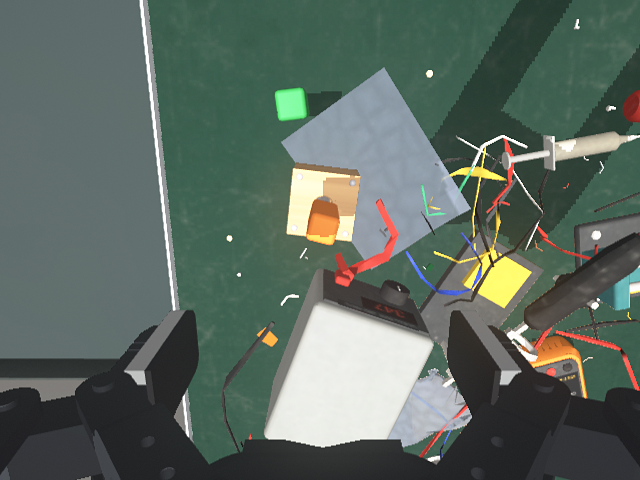

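The bar handle is at (322,218), with the green look-alike at (291,105) and the stand and handle turned about 8–14° in the image. I'll measure the handle angle before the grasp.

```bash
python3 - <<'E'
from h import *
im=cv2.imread("pics/w3.png");P=camera_params("wrist")
h=cv2.cvtColor(im,cv2.COLOR_BGR2HSV)
print(h[196:250:3,300:346:3,2]);print(h[196:250:3,300:346:3,0])
m=cv2.inRange(h,(8,80,150),(25,190,255)) # stand
c=[k for k in cv2.findContours(m,0,2)[0] if cv2.pointPolygonTest(k,(300,215),False)>=0]
for k in c: print("stand",cv2.minAreaRect(k))
for X in([447.3,-189.1,120],[447.3,-189.1,70]): print(proj("wrist",X,P))
E
```

```text
[[255 255 255 255 255 255 255 203 156 202 226 224 225 224 224 224]
 [255 255 255 255 255 224 163 136 141 136 198 222 222 223 223 224]
 [255 255 255 255 255 169 170 170 172 163 206 214 218 217 216 217]
 [255 255 255 255 152 169 171 171 172 170 170 169 178 218 217 218]
 [255 255 255 255 161 170 172 171 171 172 172 172 170 219 216 215]
 [255 255 255 255 163 171 172 172 173 172 172 171 170 227 215 212]
 [255 255 255 248 189 232 228 204 182 168 173 172 171 223 220 220]
 [255 255 255 150 232 249 247 243 241 236 227 200 176 230 255 255]
 [255 255 255 155 236 249 249 249 250 249 247 244 241 245 255 255]
 [255 255 255 179 241 249 249 249 249 250 250 250 247 236 255 255]
 [255 255 255 219 245 248 249 249 249 249 250 250 244 255 255 255]
 [255 255 255 231 248 248 248 249 249 249 250 250 237 255 255 255]
 [255 255 219 235 247 247 248 248 249 249 249 248 229 255 251 255]
 [234 244 254 255 255 255 255 248 248 248 255 255 252 255 255 255]
 [104 104 116 255 255 255 255 255 255 255 255 255 255 255 255 255]
 [104 106 105 101  97 243 255 255 255 255 255 255 104 102  98 111]
 [104 104 104 104 103 103 10
[... 742 characters left out ...]
4  14  14  14  14  14  14  28  28]
 [ 27  27  30  12  13  14  14  14  14  14  14  14  13  29  27  26]
 [ 28  28  28  12  14  14  14  14  14  14  14  14  12  29  27  28]
 [ 27  27  13  12  13  14  14  14  14  14  14  14  12  27  17 120]
 [ 17  20  15  22  25  25  25  13  14  14  25  20  21  27  24   0]
 [ 56  54  20  23  25  26  26  26  26  26  26  20  30  29  27  28]
 [ 57  54  57  69  32  12  22  23  24  26  26  18  62  62  66  49]
 [ 57  56  56  57  54  54  60  67  21  13  13  70  57  56  54  58]
 [ 60  57  60  58  57  56  57  54  54  56  60  60  60  55  56  58]]
[np.float64(323.31025116746423), np.float64(226.59970504161868)]
[np.float64(323.19285363523653), np.float64(209.8078393940281)]
```

Request:
{"api": "step_arm", "payload": {
  "targets": [
    {"dp": [-0.015,0.002,0.15],"angular": [0,0,0.028],"fingers": 0},
    {"dp": [-0.015,0.002,0.3],"angular": [0,0,0.055],"fingers": 0},
    {"dp": [-0.015,0.002,0.45],"angular": [0,0,0.055],"fingers": 0},
    {"dp": [-0.015,0.002,0.6],"angular": [0,0,0.055],"fingers": 0},
    {"dp": [-0.015,0.002,0.72],"angular": [0,0,0.055],"fingers": 0},
    {"dp": [-0.015,0.002,0.82],"angular": [0,0,0.055],"fingers": 0},
    {"dp": [-0.015,0.002,0.87],"angular": [0,0,0.055],"fingers": 0},
    {"dp": [-0.015,0.002,0.87],"angular": [0,0,0.055],"fingers": 0.4}
  ],
  "newtons": 80
}}

```text
time: 6.3
tool_pos: [447.7, -189.8, 77.0]
tcp_rot: [180.0, -0.1, 170.2]
ft_force: [0.3, 0.5, 0.4]
finger_gap: 69.8
grip_force: 0.0
```

Request:
{"api": "step_arm", "payload": {
  "targets": [
    {"dp": [0,0,0],"angular": [0,0,0],"fingers": 0.6},
    {"dp": [0,0,0],"angular": [0,0,0],"fingers": 0.7},
    {"dp": [0,0,0],"angular": [0,0,0],"fingers": 1},
    {"dp": [0,0,0],"angular": [0,0,0],"fingers": 1},
    {"dp": [0,0,0],"angular": [0,0,0],"fingers": 1},
    {"dp": [0,0,0],"angular": [0,0,0],"fingers": 1},
    {"dp": [0,0,0],"angular": [0,0,0],"fingers": 1},
    {"dp": [0,0,0],"angular": [0,0,0],"fingers": 1}
  ],
  "newtons": 80
}}

```text
time: 7.3
tool_pos: [448.5, -190.5, 78.0]
tcp_rot: [-180.0, 0.1, 170.2]
ft_force: [-0.7, 0.1, 5.2]
finger_gap: 19.2
grip_force: 78.1
```

```bash
python3 - <<'E'
from h import *
np.set_printoptions(precision=2,suppress=True)
s=sense();print(s)
im=snapshot("wrist");cv2.imwrite("pics/w4.png",im)
for d in pinpoint("wrist","bar_grip"): print("grip",d["at"],d["conf"])
E
```

```text
{'time': 7.3, 'joint_pos': array([ -29.04,   -2.54,  112.18,   -0.  ,   70.29, -109.21]), 'qd': array([ 0.14,  0.01, -0.08,  0.02, -0.04, -0.04]), 'joint_efforts': array([  0.  , -40.75, -43.3 ,   0.04,  -0.37,   0.  ]), 'tool_pos': array([ 448.5 , -190.47,   78.  ]), 'tcp_rot': array([-179.98,    0.06,  170.17]), 'ft_force': array([-0.71,  0.14,  5.17]), 'wrist_torque': array([ 0.07,  0.15, -0.03]), 'grip_force': 78.12127590179443, 'finger_gap': 19.20504163175586}
grip [216.2, 102.8] 0.78
grip [321.0, 341.8] 0.7
```

Gripped: gap 19.2 mm, 78 N. Next I lift it straight up, then carry it at height to the press.

Request:
{"api": "step_arm", "payload": {
  "targets": [
    {"dp": [0,0,-0.05],"angular": [0,0,0],"fingers": 1},
    {"dp": [0,0,-0.12],"angular": [0,0,0],"fingers": 1},
    {"dp": [0,0,-0.22],"angular": [0,0,0],"fingers": 1},
    {"dp": [0,0,-0.35],"angular": [0,0,0],"fingers": 1},
    {"dp": [0,0,-0.5],"angular": [0,0,-0.02],"fingers": 1},
    {"dp": [0,0,-0.65],"angular": [0,0,-0.04],"fingers": 1},
    {"dp": [0,0,-0.77],"angular": [0,0,-0.055],"fingers": 1},
    {"dp": [0,0,-0.82],"angular": [0,0,-0.055],"fingers": 1}
  ]
}}

```text
time: 8.4
tool_pos: [448.7, -190.6, 243.8]
tcp_rot: [-179.9, 0.2, -179.9]
ft_force: [1.0, 0.3, -1.7]
finger_gap: 19.2
grip_force: 78.0
```

Request:
{"api": "step_arm", "payload": {
  "targets": [
    {"dp": [0,0.08,0],"angular": [0,0,0],"fingers": 1},
    {"dp": [0,0.2,0],"angular": [0,0,0],"fingers": 1},
    {"dp": [0,0.33,0],"angular": [0,0,0],"fingers": 1},
    {"dp": [0,0.46,0],"angular": [0,0,0],"fingers": 1},
    {"dp": [0,0.6,0],"angular": [0,0,0],"fingers": 1},
    {"dp": [0,0.73,0],"angular": [0,0,0],"fingers": 1},
    {"dp": [0,0.86,0],"angular": [0,0,0],"fingers": 1},
    {"dp": [0,1,0],"angular": [0,0,0],"fingers": 1}
  ]
}}

```text
time: 9.4
tool_pos: [446.5, 11.6, 239.6]
tcp_rot: [180.0, -0.1, -180.0]
ft_force: [0.5, -0.7, -1.3]
finger_gap: 19.0
grip_force: 78.1
```

Request:
{"api": "step_arm", "payload": {
  "targets": [
    {"dp": [0,0.13,0],"angular": [0,0,0],"fingers": 1},
    {"dp": [0,0.26,0],"angular": [0,0,0],"fingers": 1},
    {"dp": [0,0.39,0],"angular": [0,0,0],"fingers": 1},
    {"dp": [0,0.52,0],"angular": [0,0,0],"fingers": 1},
    {"dp": [0,0.65,0],"angular": [0,0,0],"fingers": 1},
    {"dp": [0,0.78,0],"angular": [0,0,0],"fingers": 1},
    {"dp": [0,0.9,0],"angular": [0,0,0],"fingers": 1},
    {"dp": [0,1,0],"angular": [0,0,0],"fingers": 1}
  ]
}}

```text
time: 10.4
tool_pos: [445.8, 211.3, 239.6]
tcp_rot: [-180.0, -0.2, -179.9]
ft_force: [-0.5, -0.3, -1.0]
finger_gap: 18.8
grip_force: 78.1
```

Request:
{"api": "step_arm", "payload": {
  "targets": [
    {"dp": [0,0.1,0],"angular": [0,0,0],"fingers": 1},
    {"dp": [0,0.2,0],"angular": [0,0,0],"fingers": 1},
    {"dp": [0,0.3,0],"angular": [0,0,0],"fingers": 1},
    {"dp": [0,0.4,0],"angular": [0,0,0],"fingers": 1},
    {"dp": [0,0.48,0],"angular": [0,0,0],"fingers": 1},
    {"dp": [-0.01,0.52,0],"angular": [0,0,0],"fingers": 1},
    {"dp": [-0.01,0.52,0],"angular": [0,0,0],"fingers": 1},
    {"dp": [-0.01,0.52,0],"angular": [0,0,0],"fingers": 1}
  ]
}}

```text
time: 11.4
tool_pos: [449.5, 313.4, 241.2]
tcp_rot: [-180.0, -0.0, -180.0]
ft_force: [-0.6, -0.5, -0.9]
finger_gap: 19.3
grip_force: 78.1
```

```bash
cat > look.py <<'E'
from h import *
import sys,pickle
np.set_printoptions(precision=2,suppress=True)
n=sys.argv[1]
s=sense();print(s["time"],s["tool_pos"],s["tcp_rot"],s["ft_force"],s["wrist_torque"],s["finger_gap"],s["grip_force"])
P=camera_params("wrist");im=snapshot("wrist");cv2.imwrite(f"pics/{n}.png",im);pickle.dump((s,P),open(n+".pkl","wb"))
tip=s["tool_pos"]-[0,0,64];print("tip pred",tip,proj("wrist",tip,P))
for d in pinpoint("wrist","bar_tip")[:2]: print("tip",d["at"],d["conf"],atz("wrist",d["at"],tip[2],P))
E
python3 look.py w5
```

```text
11.4 [449.48 313.36 241.24] [-179.98   -0.01 -179.95] [-0.64 -0.51 -0.89] [-0.03  0.03 -0.04] 19.321507379040906 78.10758233070374
tip pred [449.48 313.36 177.24] [np.float64(321.6386002693835), np.float64(257.70424195989455)]
tip [325.0, 258.9] 0.66 [450.12 315.09 177.24]
```

View pics/w5.png

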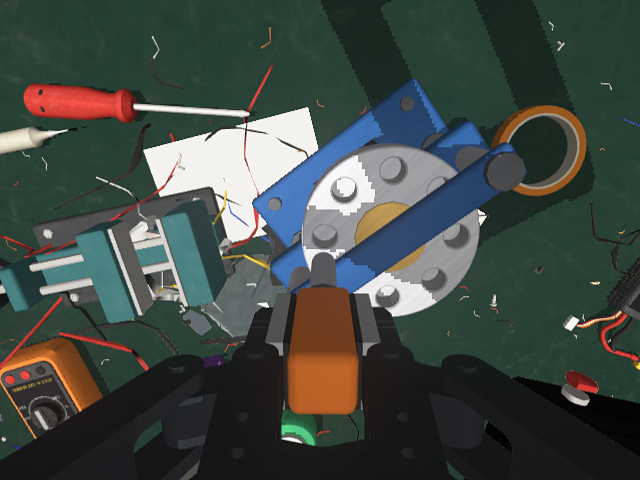

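The wrist view shows the rod end near (322,255), just below hole 270 at (325,236). The other holes are at (343,190), (392,168), (455,236), (432,280) and (389,296). I'll refit the hole pattern and measure the rod in this same view.

```bash
cat > fit.py <<'E'
from h import *
from scipy.optimize import least_squares
def blobs(g,pts,w=20):
    out=[]
    for p in pts:
        x0,y0=p[0]-w,p[1]-w; sub=g[y0:y0+2*w,x0:x0+2*w]
        th,b=cv2.threshold(sub,0,1,cv2.THRESH_BINARY_INV+cv2.THRESH_OTSU)
        n,lab,st,ce=cv2.connectedComponentsWithStats(b,connectivity=4)
        k=min(range(1,n),key=lambda k:np.hypot(*(ce[k]-w))+(1e3 if st[k,4]<80 else 0))
        x,y,ww,hh,a=st[k]; out.append(np.array([x+ww/2-.5+x0,y+hh/2-.5+y0])); print(p,st[k],ce[k]+[x0,y0])
    return out
def ringfit(H,c0):
    H=np.array(H)
    def f(v):
        a=np.degrees(np.arctan2(H[:,1]-v[1],H[:,0]-v[0]));k=np.round((a-v[2])/45)
        t=np.radians(v[2]+45*k);return (H-v[:2]-40*np.c_[np.cos(t),np.sin(t)]).ravel()
    r=min((least_squares(f,[*c0,q],loss="soft_l1") for q in range(0,45,9)),key=lambda r:r.cost);return r.x,f(r.x)
E
python3 - <<'E'
from fit import *
import pickle
np.set_printoptions(precision=1,suppress=True)
s,P=pickle.load(open("w5.pkl","rb"));im=cv2.imread("pics/w5.png");g=cv2.cvtColor(im,cv2.COLOR_BGR2GRAY)
H=[atz("wrist",c,136,P)[:2] for c in blobs(g,[(343,190),(392,168),(325,236),(455,236),(432,280),(389,296)])]
print(np.array(H));print(ringfit(H,[451,354]))
for r in range(244,286,4): print(r,g[r,302:344:2])
for z in(177,190,215): 
  for dy in(-6,0,6): print(z,dy,proj("wrist",s["tool_pos"]*[1,1,0]+[0,dy,z],P))
a=atz("wrist",(506,171),157,P);print(a)
E
```

```text
(343, 190) [  7  10  27  24 285] [341.6 194.4]
(392, 168) [  9   9  27  28 258] [398.3 173.7]
(325, 236) [   0    0   40   36 1343] [324.6 232.3]
(455, 236) [  9   9  25  23 297] [458.9 238.2]
(432, 280) [   0    0   40   40 1343] [433.7 277. ]
(389, 296) [  0  12  31  28 499] [383.5 303.5]
[[422.7 325.8]
 [410.4 355.2]
 [448.4 315. ]
 [449.9 394.7]
 [478.3 381.9]
 [493.3 352.9]]
(array([450.2, 354.3,  44.2]), array([ 1.2, -0.5,  0.2,  0.4, -1.2,  0.8, -0.8,  0.4, -0.6, -0.2,  3.1,
       -0.8]))
244 [184 158 153 149 147 148 129  87  89  90  89  89  89  89  87  86 114 141
 154 155 153]
248 [124 233 133 145 144 144 146 140 124 115 113 112 109 113 130 144 153 149
 147 145 146]
252 [111 211 243 242 243 242 240 242 201 162 138 140 164 233 233 233 230 241
 241 191 188]
256 [109 161 245 242 239 242 134  85  88  89  90  90  88  87  85 131 245 141
 149 114  50]
260 [109 105 207 240 242  87  88  87  89  87  90  89  88  87  88  89  98  47
  48  74  88]
264 [109 108 109 224 243  79  88  88  86  89  91  89  88  88  87  90  89  85
  94 100 106]
268 [ 86  86  84 114 237  83  87  87  86  87  89  89
[... 352 characters left out ...]
  57  54  50  58  69  81  90  88  91
 106 106 105]
177 -6 [np.float64(309.94405582300163), np.float64(257.54300881669474)]
177 0 [np.float64(321.63941926304534), np.float64(257.54860308489793)]
177 6 [np.float64(333.3346985774214), np.float64(257.5541973128612)]
190 -6 [np.float64(309.19098722607805), np.float64(266.41047280318304)]
190 0 [np.float64(321.59275581962356), np.float64(266.41637114770185)]
190 6 [np.float64(333.99442981818), np.float64(266.4222694472309)]
215 -6 [np.float64(307.4534872043098), np.float64(286.8697230394741)]
215 0 [np.float64(321.485092751421), np.float64(286.8763082577739)]
215 6 [np.float64(335.51657720661103), np.float64(286.8828934192439)]
[407.9 411.1 157. ]
```

```bash
cat > rim.py <<'E'
from h import *
import pickle
from scipy.optimize import minimize
def rimfit(g,P,v0,holes,z=136):
    g=cv2.GaussianBlur(g,(0,0),.8).astype(np.float32)
    f=240/np.tan(np.radians(P["vfov"])/2);R=np.array(P["R"]);t=np.array(P["t"]);a=np.radians(np.arange(0,360,6))
    def samp(v,r):
        th=np.radians(v[2]+45*np.array(holes))
        X=np.stack([(v[0]+40*np.cos(th))[:,None]+r*np.cos(a),(v[1]+40*np.sin(th))[:,None]+r*np.sin(a),np.full((len(th),len(a)),z)],-1)
        c=X@R.T+t
        return cv2.remap(g,(P["cx"]+f*c[...,0]/c[...,2]).astype(np.float32),(P["cy"]+f*c[...,1]/c[...,2]).astype(np.float32),cv2.INTER_LINEAR)
    F=lambda v:-np.mean(np.clip(samp(v,8.3)-samp(v,6.7),-60,60))
    best=min((minimize(F,[v0[0]+dx,v0[1]+dy,v0[2]],method="Nelder-Mead",options=dict(initial_simplex=np.array([v0[0]+dx,v0[1]+dy,v0[2]])+np.array([[0,0,0],[1.5,0,0],[0,1.5,0],[0,0,2]]))) for dx in(-1.5,0,1.5) for dy in(-1.5,0,1.5)),key=lambda r:r.fun)
    return best.x,best.fun
E
python3 - <<'E'
from rim import *
np.set_printoptions(precision=2,suppress=True)
P1=pickle.load(open("w1.pkl","rb"));s,P5=pickle.load(open("w5.pkl","rb"))
for n,P,hs in(("w1",P1,[4,5,6,2,1,0]),("w5",P5,[4,5,6,2,1,0]),("w5",P5,[4,5,2]),("w5",P5,[4,5,6,2])):
    print(n,hs,*rimfit(cv2.imread(f"pics/{n}.png",0),P,[451,354,0],hs))
E
```

```text
w1 [4, 5, 6, 2, 1, 0] [449.53 355.31   0.13] -44.34933090209961
w5 [4, 5, 6, 2, 1, 0] [449.66 354.81  -0.03] -28.709291458129883
w5 [4, 5, 2] [449.73 354.47  -0.59] -27.26062774658203
w5 [4, 5, 6, 2] [449.88 354.73  -0.24] -25.95421600341797
```

The rim fits agree on collar centre (449.7, 354.9) with hole phase 0°. The rod sits at TCP +(0.5, 0.8), so I shift slightly and insert gently.

Request:
{"api": "step_arm", "payload": {
  "targets": [
    {"dp": [0.001,0.004,0.04],"angular": [0,0,0],"fingers": 1},
    {"dp": [0.001,0.004,0.08],"angular": [0,0,0],"fingers": 1},
    {"dp": [0.001,0.004,0.12],"angular": [0,0,0],"fingers": 1},
    {"dp": [0.001,0.004,0.15],"angular": [0,0,0],"fingers": 1},
    {"dp": [0.001,0.004,0.18],"angular": [0,0,0],"fingers": 1},
    {"dp": [0.001,0.004,0.2],"angular": [0,0,0],"fingers": 1},
    {"dp": [0.001,0.004,0.21],"angular": [0,0,0],"fingers": 1},
    {"dp": [0.001,0.004,0.22],"angular": [0,0,0],"fingers": 1}
  ]
}}

```text
time: 12.5
tool_pos: [449.3, 314.7, 197.4]
tcp_rot: [180.0, 0.0, -179.9]
ft_force: [0.0, 0.5, -0.7]
finger_gap: 18.9
grip_force: 78.1
```

```bash
python3 look.py w6; python3 - <<'E'
import cv2;im=cv2.imread("pics/w6.png");cv2.imwrite("pics/w6c.png",cv2.resize(im[150:350,240:500],(780,600)))
E
```

```text
12.5 [449.3  314.71 197.42] [ 179.99    0.02 -179.92] [ 0.    0.45 -0.69] [-0.04 -0.01 -0.02] 18.88037389766152 78.10776472091675
tip pred [449.3  314.71 133.42] [np.float64(321.62781862649615), np.float64(257.73963492646675)]
tip [326.8, 258.5] 0.62 [449.71 317.37 133.42]
```

View pics/w6c.png

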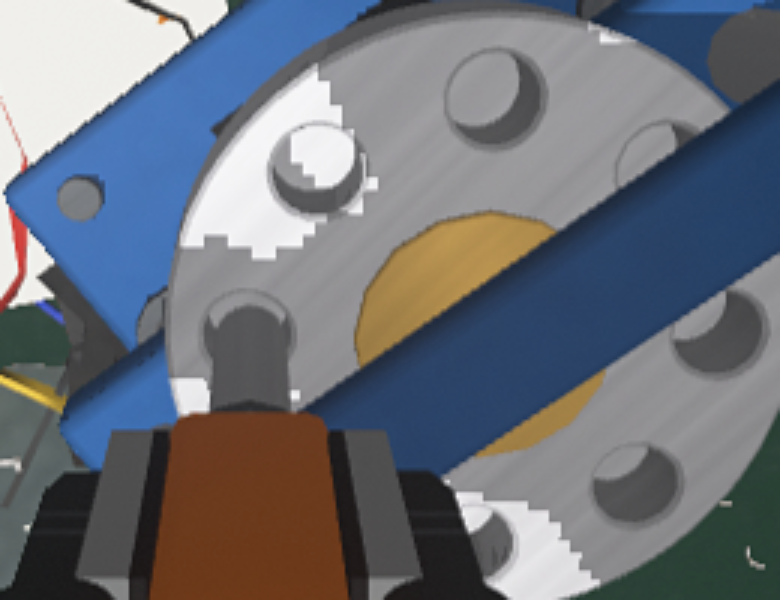

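The crop shows the rod end centred in the hole, at about (250,335) in the crop, with no contact force. I'll go deeper and start the sweep from 270° towards 240°.

Request:
{"api": "step_arm", "payload": {
  "targets": [
    {"dp": [0,0,0.03],"angular": [0,0,0],"fingers": 1},
    {"dp": [0,0,0.06],"angular": [0,0,0],"fingers": 1},
    {"dp": [0.017,0.001,0.061],"angular": [0,0,0],"fingers": 1},
    {"dp": [0.035,0.003,0.063],"angular": [0,0,0],"fingers": 1},
    {"dp": [0.052,0.007,0.065],"angular": [0,0,0],"fingers": 1},
    {"dp": [0.068,0.012,0.066],"angular": [0,0,0],"fingers": 1},
    {"dp": [0.085,0.019,0.068],"angular": [0,0,0],"fingers": 1},
    {"dp": [0.1,0.027,0.069],"angular": [0,0,0],"fingers": 1}
  ]
}}

```text
time: 13.6
tool_pos: [429.4, 320.3, 184.0]
tcp_rot: [180.0, 0.1, -179.9]
ft_force: [5.1, 1.3, -2.2]
finger_gap: 19.0
grip_force: 78.1
```

```bash
cat > st.py <<'E'
from h import *
np.set_printoptions(precision=2,suppress=True)
s=sense();c=np.array([449.2,354.3]);d=s["tool_pos"][:2]-c;th=np.degrees(np.arctan2(d[1],d[0]))%360
r=d/np.hypot(*d);tg=np.array([r[1],-r[0]]);F=s["ft_force"]
print(s["time"],s["tool_pos"],"r",np.hypot(*d),"th",th,"push",-F[:2]@tg,"radial",F[:2]@r,"Fz",F[2],"M",s["wrist_torque"],s["tcp_rot"],s["finger_gap"])
E
python3 st.py
```

```text
13.6 [429.39 320.26 184.  ] r 39.38104141516865 th 239.803878608841 push 3.7852884626048096 radial -3.6634858120460283 Fz -2.1894262024984874 M [ 0.12 -1.17 -0.03] [ 179.97    0.07 -179.93] 19.045013020689606
```

Request:
{"api": "step_arm", "payload": {
  "targets": [
    {"dp": [0.019,0.013,0.002],"angular": [0,0,0],"fingers": 1},
    {"dp": [0.038,0.029,0.004],"angular": [0,0,0],"fingers": 1},
    {"dp": [0.054,0.047,0.006],"angular": [0,0,0],"fingers": 1},
    {"dp": [0.068,0.067,0.008],"angular": [0,0,0],"fingers": 1},
    {"dp": [0.08,0.088,0.01],"angular": [0,0,0],"fingers": 1},
    {"dp": [0.089,0.111,0.013],"angular": [0,0,0],"fingers": 1},
    {"dp": [0.095,0.135,0.015],"angular": [0,0,0],"fingers": 1},
    {"dp": [0.098,0.159,0.017],"angular": [0,0,0],"fingers": 1}
  ]
}}

```text
time: 14.6
tool_pos: [409.5, 351.1, 180.3]
tcp_rot: [-179.9, 0.0, -179.9]
ft_force: [2.9, -4.1, -0.6]
finger_gap: 19.1
grip_force: 78.6
```

```bash
sed -i 's/449.2,354.3/449.7,355.1/' st.py; python3 st.py
```

```text
14.6 [409.46 351.06 180.31] r 40.438246165519175 th 185.73063423622628 push 4.3710389358968245 radial -2.4838832868505136 Fz -0.6201535148524719 M [-0.88 -0.77 -0.  ] [-179.9     0.01 -179.94] 19.112981552312053
```

Request:
{"api": "step_arm", "payload": {
  "targets": [
    {"dp": [-0.002,0.014,0.001],"angular": [0,0,0],"fingers": 1},
    {"dp": [-0.003,0.028,0.002],"angular": [0,0,0],"fingers": 1},
    {"dp": [-0.004,0.042,0.004],"angular": [0,0,0],"fingers": 1},
    {"dp": [-0.007,0.055,0.005],"angular": [0,0,0],"fingers": 1},
    {"dp": [-0.01,0.069,0.006],"angular": [0,0,0],"fingers": 1},
    {"dp": [-0.014,0.082,0.007],"angular": [0,0,0],"fingers": 1},
    {"dp": [-0.017,0.088,0.008],"angular": [0,0,0],"fingers": 1},
    {"dp": [-0.017,0.088,0.008],"angular": [0,0,0],"fingers": 1}
  ]
}}

```text
time: 15.6
tool_pos: [412.7, 369.6, 178.3]
tcp_rot: [180.0, -0.0, -179.9]
ft_force: [-0.4, -3.0, -0.9]
finger_gap: 18.9
grip_force: 78.5
```

```bash
python3 st.py; python3 look.py w7; python3 - <<'E'
import cv2;im=cv2.imread("pics/w7.png");cv2.imwrite("pics/w7c.png",cv2.resize(im[150:400,240:565],(780,600)))
E
```

```text
15.6 [412.66 369.56 178.31] r 39.757919338893515 th 158.67999027041597 push 2.952338167702975 radial -0.7641653391645092 Fz -0.899835252832459 M [-0.76 -0.14  0.02] [ 179.99   -0.03 -179.92] 18.869540242810633
15.6 [412.66 369.56 178.31] [ 179.99   -0.03 -179.92] [-0.36 -3.03 -0.9 ] [-0.76 -0.14  0.02] 18.869540242810633 78.5290253162384
tip pred [412.66 369.56 114.31] [np.float64(321.6169583633619), np.float64(257.7775984720803)]
tip [322.7, 258.9] 0.74 [413.27 370.11 114.31]
```

View pics/w7c.png

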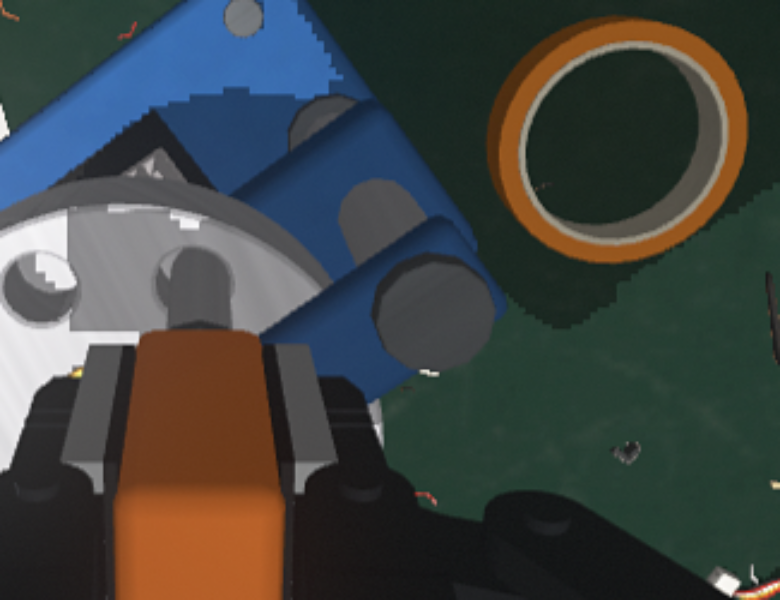

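The rod is still seated in the hole, at about (197,290) in the crop, and clear of the beam. The collar has turned about 109°. I'll back off, lift, and move over the next hole at about 251°.

Request:
{"api": "step_arm", "payload": {
  "targets": [
    {"dp": [0.002,-0.007,0],"angular": [0,0,0],"fingers": 1},
    {"dp": [0.002,-0.007,-0.04],"angular": [0,0,0],"fingers": 1},
    {"dp": [0.002,-0.007,-0.1],"angular": [0,0,0],"fingers": 1},
    {"dp": [0.002,-0.007,-0.14],"angular": [0,0,0],"fingers": 1},
    {"dp": [-0.04,-0.09,-0.14],"angular": [0,0,0],"fingers": 1},
    {"dp": [-0.09,-0.2,-0.14],"angular": [0,0,0],"fingers": 1},
    {"dp": [-0.119,-0.261,-0.14],"angular": [0,0,0],"fingers": 1},
    {"dp": [-0.119,-0.261,-0.14],"angular": [0,0,0],"fingers": 1}
  ]
}}

```text
time: 16.7
tool_pos: [437.3, 316.1, 206.4]
tcp_rot: [-180.0, -0.0, 180.0]
ft_force: [-0.7, 0.9, -1.2]
finger_gap: 19.2
grip_force: 78.5
```

```bash
python3 st.py; python3 look.py w8; python3 - <<'E'
from rim import *
np.set_printoptions(precision=2,suppress=True)
s,P=pickle.load(open("w8.pkl","rb"));g=cv2.imread("pics/w8.png",0)
# visible holes at world ~250.7,205.7,160.7 (k relative to phase)
for hs in([5,4,3],[5,4],[5,4,1,0,3]):
    for ph in(22,25.7,29): print(hs,*rimfit(g,P,[449.7,354.9,ph],hs,129.3))
im=cv2.imread("pics/w8.png");cv2.imwrite("pics/w8c.png",cv2.resize(im[140:390,220:545],(780,600)))
E
```

```text
16.7 [437.27 316.13 206.38] r 40.90263137702786 th 252.3073097677339 push -0.8937668789687477 radial -0.6100229469509416 Fz -1.2395183395146756 M [-0.   -0.03 -0.03] [-179.99   -0.01  179.96] 19.166891776842405
16.7 [437.27 316.13 206.38] [-179.99   -0.01  179.96] [-0.67  0.85 -1.24] [-0.   -0.03 -0.03] 19.166891776842405 78.52338910102844
tip pred [437.27 316.13 142.38] [np.float64(321.58717302501407), np.float64(257.7715386061811)]
tip [325.7, 257.6] 0.6 [437.18 318.24 142.38]
[5, 4, 3] [449.25 354.45  24.22] -21.940982818603516
[5, 4, 3] [449.27 354.42  24.17] -21.934955596923828
[5, 4, 3] [450.4  355.79  27.49] -19.405229568481445
[5, 4] [448.74 354.87  25.03] -22.349552154541016
[5, 4] [448.74 354.92  25.09] -22.35152244567871
[5, 4] [448.74 354.92  25.08] -22.351383209228516
[5, 4, 1, 0, 3] [449.25 354.45  24.23] -28.840667724609375
[5, 4, 1, 0, 3] [449.25 354.45  24.23] -28.845661163330078
[5, 4, 1, 0, 3] [449.23 354.45  24.24] -28.839893341064453
```

Request:
{"api": "step_arm", "payload": {
  "targets": [
    {"dp": [0.013,0.001,0],"angular": [0,0,0],"fingers": 1},
    {"dp": [0.013,0.001,0.02],"angular": [0,0,0],"fingers": 1},
    {"dp": [0.013,0.001,0.04],"angular": [0,0,0],"fingers": 1},
    {"dp": [0.013,0.001,0.055],"angular": [0,0,0],"fingers": 1},
    {"dp": [0.013,0.001,0.07],"angular": [0,0,0],"fingers": 1},
    {"dp": [0.013,0.001,0.08],"angular": [0,0,0],"fingers": 1},
    {"dp": [0.013,0.001,0.085],"angular": [0,0,0],"fingers": 1},
    {"dp": [0.013,0.001,0.085],"angular": [0,0,0],"fingers": 1}
  ]
}}

```text
time: 17.8
tool_pos: [434.1, 317.4, 189.5]
tcp_rot: [-180.0, -0.0, -179.9]
ft_force: [-0.3, -0.2, -0.5]
finger_gap: 19.0
grip_force: 78.5
```

```bash
python3 st.py; python3 look.py w9; python3 - <<'E'
import cv2;im=cv2.imread("pics/w9.png");cv2.imwrite("pics/w9c.png",cv2.resize(im[200:300,250:380],(780,600)))
g=cv2.cvtColor(im,cv2.COLOR_BGR2GRAY)
for r in range(232,290,4): print(r,g[r,300:348:2])
E
```

```text
17.8 [434.14 317.38 189.47] r 40.79871083909845 th 247.5880206370157 push -0.18937346052277473 radial 0.31313089232281094 Fz -0.5027653236696814 M [ 0.02 -0.04 -0.03] [-180.     -0.   -179.93] 18.977780410205476
17.8 [434.14 317.38 189.47] [-180.     -0.   -179.93] [-0.29 -0.22 -0.5 ] [ 0.02 -0.04 -0.03] 18.977780410205476 78.52341771125793
tip pred [434.14 317.38 125.47] [np.float64(321.6283633102229), np.float64(257.6747597504349)]
tip [323.2, 259.3] 0.82 [435.03 318.19 125.47]
232 [109 104  81  82 113 129 189 186 184 182 180 190 241 242 240 242 241 241
 140 147 146 142 144 147]
236 [104  82  82 117 140 144 146 144 144 143 142 148 238 241 145 144 149 149
 148 147 151 149 145 144]
240 [ 81  87 117 145 142 141 143 145 145 144 144 140 136 142 149 152 149 153
 151 148 146 151 149 145]
244 [ 90 119 144 142 143 142 142 143 146 144 145 143 141 140 145 150 151 148
 153 150 147 146 152 148]
248 [119 149 145 142 143 143 142 141 143 146 139 139 140 142 140 146 148 150
 148 153 151 148 146 152]
252 [144 144 147 144 142 143 122 146 148 127 107  94 102 110 128 123 135 150
 150 148 152 149 146 14
[... 229 characters left out ...]
  84  84  84  85  86  85  85  87  86  86  86  85  88  86
  87 125 150 148 147 152]
268 [145 149 143 125  82  84  85  85  85  85  85  86  87  86  86  86  87  86
 107 134 144 148 147 147]
272 [143 145 147 141 125  96  85  85  85  84  86  88  86  85  85  84  86  85
 128 140 140 145 149 147]
276 [141 142 145 147 142 105  84  84  85  85  86  87  86  85  85  83  86  85
 117 141 138 139 145 148]
280 [232 234 234 237 242 112  85  84  85  83  85  86  85  84  85  83  86  85
 138 137 139 138 140 144]
284 [229 227 229 231 236  70  85  87  71  65  57  50  51  58  67  78  87  84
 104 233 231 229 229 132]
288 [183 146  77  78  79  68  71  71  69  71  72  72  73  72  72  70  71  70
  70  80  79  83 162 207]
```

The rod is inside the second hole: rim columns 306–337, rod columns 311–335, and no contact force. Next I go deeper and begin the second stroke, now with force checks.

Request:
{"api": "step_arm", "payload": {
  "targets": [
    {"dp": [0,0,0.02],"angular": [0,0,0],"fingers": 1},
    {"dp": [0,0,0.04],"angular": [0,0,0],"fingers": 1},
    {"dp": [0,0,0.055],"angular": [0,0,0],"fingers": 1},
    {"dp": [0.006,0.003,0.055],"angular": [0,0,0],"fingers": 1},
    {"dp": [0.013,0.006,0.056],"angular": [0,0,0],"fingers": 1},
    {"dp": [0.019,0.009,0.056],"angular": [0,0,0],"fingers": 1},
    {"dp": [0.025,0.012,0.057],"angular": [0,0,0],"fingers": 1},
    {"dp": [0.031,0.016,0.058],"angular": [0,0,0],"fingers": 1}
  ]
}}

```text
time: 18.9
tool_pos: [428.1, 320.8, 178.1]
tcp_rot: [180.0, 0.0, -179.9]
ft_force: [4.1, -1.0, -2.7]
finger_gap: 19.4
grip_force: 78.3
```

```bash
sed -i 's/449.7,355.1/449.3,354.6/' st.py; python3 st.py
python3 - <<'E'
# tool-dp rows for arcs, r=40
import numpy as np
for a in range(238,164,-5):
    f=lambda t:40*np.array([-np.cos(np.radians(t)),np.sin(np.radians(t))])/200
    print(a,np.round(f(a-2.5)-f(a),4),np.round(f(a-5)-f(a),4))
E
```

```text
18.9 [428.15 320.8  178.13] r 39.87359048922849 th 237.95938661544847 push 3.971562895795678 radial -1.2941948003141162 Fz -2.679073314969952 M [-0.04 -1.11 -0.01] [ 179.98    0.04 -179.92] 19.404705280395405
238 [0.0073 0.0048] [0.0144 0.0099]
233 [0.0069 0.0054] [0.0135 0.0111]
228 [0.0064 0.006 ] [0.0124 0.0122]
223 [0.0058 0.0065] [0.0113 0.0133]
218 [0.0052 0.007 ] [0.0101 0.0142]
213 [0.0046 0.0074] [0.0089 0.015 ]
208 [0.0039 0.0078] [0.0075 0.0157]
203 [0.0032 0.0081] [0.0061 0.0163]
198 [0.0025 0.0084] [0.0047 0.0168]
193 [0.0018 0.0085] [0.0032 0.0172]
188 [0.001  0.0087] [0.0017 0.0174]
183 [0.0003 0.0087] [0.0002 0.0174]
178 [-0.0005  0.0087] [-0.0014  0.0174]
173 [-0.0013  0.0086] [-0.0029  0.0172]
168 [-0.002   0.0085] [-0.0044  0.0169]
```

Request:
{"api": "step_arm", "payload": {
  "targets": [
    {"dp": [0.002,0.001,0],"angular": [0,0,0],"fingers": 1},
    {"dp": [0.004,0.002,0],"angular": [0,0,0],"fingers": 1},
    {"dp": [0.006,0.004,0.001],"angular": [0,0,0],"fingers": 1},
    {"dp": [0.007,0.005,0.001],"angular": [0,0,0],"fingers": 1},
    {"dp": [0.009,0.006,0.001],"angular": [0,0,0],"fingers": 1},
    {"dp": [0.011,0.007,0.001],"angular": [0,0,0],"fingers": 1},
    {"dp": [0.013,0.009,0.001],"angular": [0,0,0],"fingers": 1},
    {"dp": [0.0145,0.01,0.0015],"angular": [0,0,0],"fingers": 1}
  ]
}}

```text
time: 19.9
tool_pos: [425.1, 322.6, 177.7]
tcp_rot: [180.0, 0.0, -179.9]
ft_force: [4.4, 0.6, -0.7]
finger_gap: 19.6
grip_force: 78.5
```

```bash
python3 st.py
```

```text
19.9 [425.07 322.63 177.7 ] r 40.11906443783248 th 232.84213310247247 push 3.085904805932034 radial -3.1325894347777132 Fz -0.7325838982772113 M [ 0.05 -1.   -0.01] [ 180.      0.01 -179.93] 19.57410604778497
```

Request:
{"api": "step_arm", "payload": {
  "targets": [
    {"dp": [0.0015,0.0015,0],"angular": [0,0,0],"fingers": 1},
    {"dp": [0.003,0.003,0],"angular": [0,0,0],"fingers": 1},
    {"dp": [0.0045,0.0045,0.001],"angular": [0,0,0],"fingers": 1},
    {"dp": [0.006,0.006,0.001],"angular": [0,0,0],"fingers": 1},
    {"dp": [0.0075,0.0075,0.001],"angular": [0,0,0],"fingers": 1},
    {"dp": [0.009,0.009,0.001],"angular": [0,0,0],"fingers": 1},
    {"dp": [0.011,0.0105,0.001],"angular": [0,0,0],"fingers": 1},
    {"dp": [0.0125,0.012,0.0015],"angular": [0,0,0],"fingers": 1}
  ]
}}

```text
time: 20.9
tool_pos: [422.5, 325.0, 177.3]
tcp_rot: [-180.0, 0.0, -179.9]
ft_force: [4.5, -0.4, -0.5]
finger_gap: 19.2
grip_force: 78.5
```

```bash
python3 st.py
```

```text
20.9 [422.54 325.   177.29] r 39.90804935855421 th 227.88222786241428 push 3.610359984138436 radial -2.7643203877656353 Fz -0.5393029703574339 M [-0.1  -1.04 -0.02] [-180.      0.   -179.93] 19.204631267513236
```

Request:
{"api": "step_arm", "payload": {
  "targets": [
    {"dp": [0.0015,0.0015,0],"angular": [0,0,0],"fingers": 1},
    {"dp": [0.003,0.003,0],"angular": [0,0,0],"fingers": 1},
    {"dp": [0.0045,0.005,0.001],"angular": [0,0,0],"fingers": 1},
    {"dp": [0.006,0.0065,0.001],"angular": [0,0,0],"fingers": 1},
    {"dp": [0.0075,0.008,0.001],"angular": [0,0,0],"fingers": 1},
    {"dp": [0.009,0.0095,0.001],"angular": [0,0,0],"fingers": 1},
    {"dp": [0.0105,0.011,0.001],"angular": [0,0,0],"fingers": 1},
    {"dp": [0.012,0.013,0.0015],"angular": [0,0,0],"fingers": 1}
  ]
}}

```text
time: 21.9
tool_pos: [420.1, 327.6, 176.9]
tcp_rot: [-180.0, -0.0, -179.9]
ft_force: [4.3, -1.2, -0.2]
finger_gap: 19.4
grip_force: 78.5
```

```bash
python3 st.py
```

```text
21.9 [420.11 327.55 176.94] r 39.79686595284147 th 222.81285070385303 push 3.7480717921905815 radial -2.3306884045242353 Fz -0.16609699074653017 M [-0.21 -1.04 -0.07] [-179.99   -0.   -179.93] 19.35713782969291
```

Request:
{"api": "step_arm", "payload": {
  "targets": [
    {"dp": [0.0015,0.0015,0],"angular": [0,0,0],"fingers": 1},
    {"dp": [0.003,0.0035,0],"angular": [0,0,0],"fingers": 1},
    {"dp": [0.0045,0.005,0.001],"angular": [0,0,0],"fingers": 1},
    {"dp": [0.0055,0.007,0.001],"angular": [0,0,0],"fingers": 1},
    {"dp": [0.007,0.0085,0.001],"angular": [0,0,0],"fingers": 1},
    {"dp": [0.0085,0.01,0.001],"angular": [0,0,0],"fingers": 1},
    {"dp": [0.01,0.012,0.001],"angular": [0,0,0],"fingers": 1},
    {"dp": [0.011,0.0135,0.0015],"angular": [0,0,0],"fingers": 1}
  ]
}}

```text
time: 22.9
tool_pos: [417.9, 330.3, 176.6]
tcp_rot: [-180.0, -0.0, -179.9]
ft_force: [4.1, -1.7, -0.9]
finger_gap: 19.2
grip_force: 78.6
```

```bash
python3 st.py
```

```text
22.9 [417.86 330.27 176.62] r 39.75629204040113 th 217.72955059364 push 3.8548466979375977 radial -2.2470294926011882 Fz -0.9409877635709506 M [-0.33 -0.96 -0.04] [-179.99   -0.01 -179.92] 19.23700411676595
```

Push is steady at about 3.9 N, so I continue to 213°.

Request:
{"api": "step_arm", "payload": {
  "targets": [
    {"dp": [0.0015,0.002,0],"angular": [0,0,0],"fingers": 1},
    {"dp": [0.003,0.0035,0],"angular": [0,0,0],"fingers": 1},
    {"dp": [0.004,0.0055,0.001],"angular": [0,0,0],"fingers": 1},
    {"dp": [0.005,0.007,0.001],"angular": [0,0,0],"fingers": 1},
    {"dp": [0.0065,0.009,0.001],"angular": [0,0,0],"fingers": 1},
    {"dp": [0.0075,0.0105,0.001],"angular": [0,0,0],"fingers": 1},
    {"dp": [0.009,0.0125,0.001],"angular": [0,0,0],"fingers": 1},
    {"dp": [0.01,0.0145,0.0015],"angular": [0,0,0],"fingers": 1}
  ]
}}

```text
time: 23.9
tool_pos: [415.9, 333.2, 176.4]
tcp_rot: [-180.0, -0.0, -179.9]
ft_force: [4.7, -1.4, -0.9]
finger_gap: 19.2
grip_force: 78.6
```

```bash
python3 st.py
```

```text
23.9 [415.91 333.18 176.37] r 39.67587747129241 th 212.68047164729177 push 3.677672622147997 radial -3.1826742627302926 Fz -0.8841272241110261 M [-0.37 -1.01 -0.05] [-180.     -0.   -179.92] 19.23916315663073
```

Request:
{"api": "step_arm", "payload": {
  "targets": [
    {"dp": [0.001,0.002,0],"angular": [0,0,0],"fingers": 1},
    {"dp": [0.002,0.004,0],"angular": [0,0,0],"fingers": 1},
    {"dp": [0.003,0.006,0.001],"angular": [0,0,0],"fingers": 1},
    {"dp": [0.004,0.0075,0.001],"angular": [0,0,0],"fingers": 1},
    {"dp": [0.005,0.0095,0.001],"angular": [0,0,0],"fingers": 1},
    {"dp": [0.006,0.0115,0.001],"angular": [0,0,0],"fingers": 1},
    {"dp": [0.007,0.013,0.001],"angular": [0,0,0],"fingers": 1},
    {"dp": [0.008,0.015,0.0015],"angular": [0,0,0],"fingers": 1}
  ]
}}

```text
time: 24.9
tool_pos: [414.3, 336.2, 176.1]
tcp_rot: [-180.0, -0.0, -179.9]
ft_force: [5.2, -1.6, 0.2]
finger_gap: 19.0
grip_force: 78.6
```

```bash
python3 st.py
```

```text
24.9 [414.3  336.17 176.08] r 39.55658983000619 th 207.76850314371265 push 3.8640540229923275 radial -3.8966233850319294 Fz 0.1709798103278679 M [-0.45 -1.01 -0.02] [-180.     -0.   -179.93] 18.97840774841386
```

Request:
{"api": "step_arm", "payload": {
  "targets": [
    {"dp": [0.0005,0.002,0],"angular": [0,0,0],"fingers": 1},
    {"dp": [0.001,0.004,0],"angular": [0,0,0],"fingers": 1},
    {"dp": [0.002,0.006,0.001],"angular": [0,0,0],"fingers": 1},
    {"dp": [0.003,0.008,0.001],"angular": [0,0,0],"fingers": 1},
    {"dp": [0.0035,0.01,0.001],"angular": [0,0,0],"fingers": 1},
    {"dp": [0.004,0.012,0.001],"angular": [0,0,0],"fingers": 1},
    {"dp": [0.005,0.014,0.001],"angular": [0,0,0],"fingers": 1},
    {"dp": [0.0055,0.016,0.0015],"angular": [0,0,0],"fingers": 1}
  ]
}}

```text
time: 25.9
tool_pos: [413.2, 339.4, 175.7]
tcp_rot: [-180.0, -0.0, -179.9]
ft_force: [3.5, -2.9, -0.7]
finger_gap: 19.0
grip_force: 78.6
```

```bash
python3 st.py
```

```text
25.9 [413.17 339.36 175.75] r 39.210527156924336 th 202.87618817408645 push 3.9917801471069643 radial -2.090268432667007 Fz -0.6623850070678458 M [-0.57 -0.9   0.01] [-179.99   -0.01 -179.93] 18.95851740359506
```

Still free at 4.0 N. I continue to 198°.

Request:
{"api": "step_arm", "payload": {
  "targets": [
    {"dp": [0.0005,0.002,0],"angular": [0,0,0],"fingers": 1},
    {"dp": [0.001,0.004,0],"angular": [0,0,0],"fingers": 1},
    {"dp": [0.002,0.006,0.001],"angular": [0,0,0],"fingers": 1},
    {"dp": [0.0025,0.008,0.001],"angular": [0,0,0],"fingers": 1},
    {"dp": [0.003,0.01,0.001],"angular": [0,0,0],"fingers": 1},
    {"dp": [0.004,0.012,0.001],"angular": [0,0,0],"fingers": 1},
    {"dp": [0.0045,0.014,0.001],"angular": [0,0,0],"fingers": 1},
    {"dp": [0.005,0.0165,0.0015],"angular": [0,0,0],"fingers": 1}
  ]
}}

```text
time: 26.9
tool_pos: [412.2, 342.7, 175.4]
tcp_rot: [-180.0, -0.0, -179.9]
ft_force: [4.6, -1.9, -0.1]
finger_gap: 18.9
grip_force: 78.6
```

```bash
python3 st.py
```

```text
26.9 [412.19 342.66 175.44] r 38.98804102185634 th 197.83779653207768 push 3.1864152601445905 radial -3.764249924697292 Fz -0.057110655245522945 M [-0.63 -0.91 -0.03] [-179.99   -0.   -179.92] 18.887751214599156
```

Request:
{"api": "step_arm", "payload": {
  "targets": [
    {"dp": [0,0.002,0],"angular": [0,0,0],"fingers": 1},
    {"dp": [0.0005,0.004,0],"angular": [0,0,0],"fingers": 1},
    {"dp": [0.001,0.006,0.001],"angular": [0,0,0],"fingers": 1},
    {"dp": [0.0015,0.0085,0.001],"angular": [0,0,0],"fingers": 1},
    {"dp": [0.002,0.0105,0.001],"angular": [0,0,0],"fingers": 1},
    {"dp": [0.0025,0.0125,0.001],"angular": [0,0,0],"fingers": 1},
    {"dp": [0.003,0.0145,0.001],"angular": [0,0,0],"fingers": 1},
    {"dp": [0.0035,0.017,0.0015],"angular": [0,0,0],"fingers": 1}
  ]
}}

```text
time: 27.9
tool_pos: [411.5, 345.7, 175.1]
tcp_rot: [-180.0, -0.0, -179.9]
ft_force: [2.8, -5.4, 0.5]
finger_gap: 19.2
grip_force: 78.7
```

```bash
cat >> st.py <<'E'
M=s["wrist_torque"];G=np.array([-M[1],M[0]])/.225
print("M-based push",-G@tg,"radial",G@r)
E
python3 st.py
```

```text
27.9 [411.53 345.74 175.12] r 38.79562336407213 th 193.20382205563257 push 5.891292288945656 radial -1.5283215395560452 Fz 0.46425065352332734 M [-1.15 -0.73 -0.01] [-179.96   -0.01 -179.93] 19.17633041061199
M-based push 5.733909493726349 radial -1.9696771825521975
```

The push has risen to 5.8 N, so the foot has met the heat sink. From here I go in small steps.

Request:
{"api": "step_arm", "payload": {
  "targets": [
    {"dp": [0,0.001,0],"angular": [0,0,0],"fingers": 1},
    {"dp": [0,0.002,0],"angular": [0,0,0],"fingers": 1},
    {"dp": [0.0005,0.003,0],"angular": [0,0,0],"fingers": 1},
    {"dp": [0.0005,0.0035,0],"angular": [0,0,0],"fingers": 1},
    {"dp": [0.0005,0.004,0],"angular": [0,0,0],"fingers": 1},
    {"dp": [0.0005,0.005,0],"angular": [0,0,0],"fingers": 1},
    {"dp": [0.001,0.006,0.0005],"angular": [0,0,0],"fingers": 1},
    {"dp": [0.001,0.007,0.0005],"angular": [0,0,0],"fingers": 1}
  ]
}}

```text
time: 28.9
tool_pos: [411.4, 346.7, 175.0]
tcp_rot: [-179.9, -0.0, -179.9]
ft_force: [2.5, -6.5, 0.9]
finger_gap: 19.0
grip_force: 78.8
```

```bash
python3 st.py
```

```text
28.9 [411.39 346.7  175.04] r 38.72251001763715 th 191.76871665871838 push 6.851692150482546 radial -1.1602596652067008 Fz 0.8771103905774167 M [-1.54 -0.7  -0.02] [-179.91   -0.01 -179.94] 19.026399476834573
M-based push 7.310384091350302 radial -1.6381623440235265
```

Request:
{"api": "step_arm", "payload": {
  "targets": [
    {"dp": [0,0.0005,0],"angular": [0,0,0],"fingers": 1},
    {"dp": [0,0.001,0],"angular": [0,0,0],"fingers": 1},
    {"dp": [0,0.0015,0],"angular": [0,0,0],"fingers": 1},
    {"dp": [0,0.002,0],"angular": [0,0,0],"fingers": 1},
    {"dp": [0.0005,0.003,0],"angular": [0,0,0],"fingers": 1},
    {"dp": [0.0005,0.0035,0],"angular": [0,0,0],"fingers": 1},
    {"dp": [0.0005,0.004,0],"angular": [0,0,0],"fingers": 1},
    {"dp": [0.0005,0.005,0],"angular": [0,0,0],"fingers": 1}
  ]
}}

```text
time: 29.9
tool_pos: [411.3, 347.4, 175.0]
tcp_rot: [-179.9, -0.0, -179.9]
ft_force: [3.3, -9.3, 0.8]
finger_gap: 19.1
grip_force: 78.9
```

```bash
python3 st.py
```

```text
29.9 [411.31 347.4  174.99] r 38.66985853806925 th 190.73655897302095 push 9.712606789548898 radial -1.4811466605963497 Fz 0.7989808250302513 M [-1.86 -0.69 -0.01] [-179.88   -0.01 -179.95] 19.059083192878056
M-based push 8.672315104976684 radial -1.4753067124719408
```

The push is now about 8.5–9 N, twice free running, so I stop turning. Next I back off and lift the bar out.

Request:
{"api": "step_arm", "payload": {
  "targets": [
    {"dp": [0,-0.005,0],"angular": [0,0,0],"fingers": 1},
    {"dp": [0,-0.01,0],"angular": [0,0,0],"fingers": 1},
    {"dp": [0,-0.01,-0.01],"angular": [0,0,0],"fingers": 1},
    {"dp": [0,-0.01,-0.04],"angular": [0,0,0],"fingers": 1},
    {"dp": [0,-0.01,-0.09],"angular": [0,0,0],"fingers": 1},
    {"dp": [0,-0.01,-0.16],"angular": [0,0,0],"fingers": 1},
    {"dp": [0,-0.01,-0.25],"angular": [0,0,0],"fingers": 1},
    {"dp": [0,-0.01,-0.34],"angular": [0,0,0],"fingers": 1}
  ]
}}

```text
time: 30.9
tool_pos: [411.4, 346.7, 245.0]
tcp_rot: [180.0, 0.1, -179.9]
ft_force: [0.1, -0.7, -0.1]
finger_gap: 19.1
grip_force: 78.7
```

```bash
python3 look.py w10; python3 - <<'E'
from rim import *
s,P=pickle.load(open("w10.pkl","rb"));g=cv2.imread("pics/w10.png",0);z=136-3.5*np.radians(167)
for hs in([4,3,5],[4,3,5,2]):
    for ph in(8,12,16): print(hs,*rimfit(g,P,[449.3,354.6,ph],hs,z))
im=cv2.imread("pics/w10.png");c=snapshot("scene");cv2.imwrite("pics/fin.png",np.hstack([cv2.resize(im,(400,300)),cv2.resize(c[160:280,170:330],(400,300))]))
E
```

```text
30.9 [411.42 346.7  245.01] [ 179.96    0.05 -179.92] [ 0.12 -0.69 -0.09] [-0.02 -0.04  0.01] 19.144130793596396 78.66304993629456
tip pred [411.42 346.7  181.01] [np.float64(321.48292149073336), np.float64(257.5801195486303)]
tip [325.9, 260.7] 0.6 [413.11 348.97 181.01]
[4, 3, 5] [449.56618292 354.8238245   13.16565903] -32.263118743896484
[4, 3, 5] [449.54401048 354.82655646  13.17340714] -32.26613998413086
[4, 3, 5] [449.58441206 354.82300411  13.16543994] -32.262760162353516
[4, 3, 5, 2] [449.85467108 354.45644231  12.48170728] -29.409204483032227
[4, 3, 5, 2] [449.86008979 354.44435945  12.43142346] -29.41129493713379
[4, 3, 5, 2] [449.93717235 354.4570326   12.47782635] -29.411365509033203
```

All clear of the press. The collar fit gives hole phase 13°, a total turn of about 167° (2.91 rad). Now I carry the bar back at height.

Request:
{"api": "step_arm", "payload": {
  "targets": [
    {"dp": [-0.02,-0.08,0],"angular": [0,0,0],"fingers": 1},
    {"dp": [-0.04,-0.2,0],"angular": [0,0,0],"fingers": 1},
    {"dp": [-0.06,-0.33,0],"angular": [0,0,0],"fingers": 1},
    {"dp": [-0.08,-0.46,0],"angular": [0,0,0],"fingers": 1},
    {"dp": [-0.1,-0.6,0],"angular": [0,0,0],"fingers": 1},
    {"dp": [-0.12,-0.73,0],"angular": [0,0,0],"fingers": 1},
    {"dp": [-0.15,-0.86,0],"angular": [0,0,0],"fingers": 1},
    {"dp": [-0.18,-1,0],"angular": [0,0,0],"fingers": 1}
  ]
}}

```text
time: 32.05
tool_pos: [446.9, 144.6, 242.0]
tcp_rot: [-180.0, -0.1, -179.9]
ft_force: [0.4, 0.6, -0.5]
finger_gap: 19.0
grip_force: 78.7
```

Request:
{"api": "step_arm", "payload": {
  "targets": [
    {"dp": [0,-0.12,0],"angular": [0,0,0],"fingers": 1},
    {"dp": [0,-0.25,0],"angular": [0,0,0],"fingers": 1},
    {"dp": [0,-0.37,0],"angular": [0,0,0],"fingers": 1},
    {"dp": [0,-0.5,0],"angular": [0,0,0],"fingers": 1},
    {"dp": [0,-0.62,0],"angular": [0,0,0],"fingers": 1},
    {"dp": [0,-0.75,0],"angular": [0,0,0],"fingers": 1},
    {"dp": [0,-0.87,0],"angular": [0,0,0],"fingers": 1},
    {"dp": [0,-1,0],"angular": [0,0,0],"fingers": 1}
  ]
}}

```text
time: 33.05
tool_pos: [446.6, -54.9, 242.0]
tcp_rot: [180.0, -0.1, -179.9]
ft_force: [0.2, -0.3, -1.4]
finger_gap: 19.1
grip_force: 78.7
```

Request:
{"api": "step_arm", "payload": {
  "targets": [
    {"dp": [0,-0.12,0],"angular": [0,0,0.01],"fingers": 1},
    {"dp": [0,-0.25,0],"angular": [0,0,0.02],"fingers": 1},
    {"dp": [0,-0.37,0],"angular": [0,0,0.03],"fingers": 1},
    {"dp": [0,-0.5,0],"angular": [0,0,0.04],"fingers": 1},
    {"dp": [0,-0.6,0],"angular": [0,0,0.055],"fingers": 1},
    {"dp": [0,-0.685,0],"angular": [0,0,0.055],"fingers": 1},
    {"dp": [0,-0.685,0],"angular": [0,0,0.055],"fingers": 1},
    {"dp": [0,-0.685,0],"angular": [0,0,0.055],"fingers": 1}
  ]
}}

```text
time: 34.05
tool_pos: [447.6, -190.1, 242.8]
tcp_rot: [180.0, -0.0, 170.2]
ft_force: [-0.2, -0.1, -0.8]
finger_gap: 19.2
grip_force: 78.7
```

```bash
python3 look.py w11; python3 - <<'E'
from h import *
for d in pinpoint("wrist","bar_stand"): print("stand",d["at"],d["conf"],atz("wrist",d["at"],0))
s=sense();Rt=Ro.from_euler("xyz",s["tcp_rot"],degrees=True).as_matrix()
print("dp to grasp pose",Rt.T@(np.array([448.5,-190.3,78])-s["tool_pos"])/200)
im=cv2.imread("pics/w11.png");c=cv2.imread("pics/fin.png")[:,400:]
cv2.imwrite("pics/w11c.png",np.hstack([cv2.resize(im[130:330,220:420],(400,400)),cv2.copyMakeBorder(c,0,100,0,0,0)]))
E
```

```text
34.05 [ 447.64 -190.15  242.78] [179.97  -0.04 170.2 ] [-0.19 -0.09 -0.83] [ 0.01 -0.02 -0.02] 19.17664233954067 78.74865174293518
tip pred [ 447.64 -190.15  178.78] [np.float64(321.42667885989493), np.float64(257.89598001739296)]
tip [322.5, 260.4] 0.57 [ 449.08 -189.84  178.78]
tip [578.8, 99.9] 0.3 [391.96 -59.98 178.78]
stand [322.0, 191.9] 0.82 [ 446.87952877 -189.48095178    0.        ]
dp to grasp pose [-0.00301442 -0.00168931  0.8254534 ]
```

View pics/w11c.png

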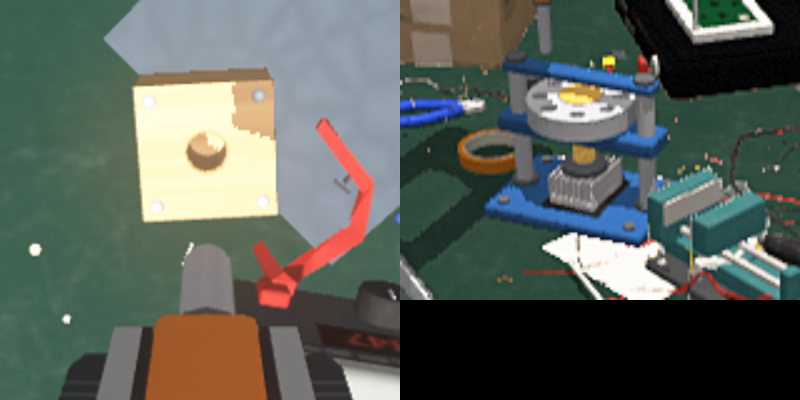

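The crop shows the stand hole free at (207,150) and the bar upright above it. The scene crop shows the foot on the heat sink, which is still in place. I'll lower the bar, checking alignment just above the hole.

Request:
{"api": "step_arm", "payload": {
  "targets": [
    {"dp": [-0.003,-0.001,0.1],"angular": [0,0,0],"fingers": 1},
    {"dp": [-0.003,-0.001,0.22],"angular": [0,0,0],"fingers": 1},
    {"dp": [-0.003,-0.001,0.35],"angular": [0,0,0],"fingers": 1},
    {"dp": [-0.003,-0.001,0.47],"angular": [0,0,0],"fingers": 1},
    {"dp": [-0.003,-0.001,0.57],"angular": [0,0,0],"fingers": 1},
    {"dp": [-0.003,-0.001,0.64],"angular": [0,0,0],"fingers": 1},
    {"dp": [-0.003,-0.001,0.66],"angular": [0,0,0],"fingers": 1},
    {"dp": [-0.003,-0.001,0.66],"angular": [0,0,0],"fingers": 1}
  ]
}}

```text
time: 35.2
tool_pos: [448.7, -190.8, 111.4]
tcp_rot: [-180.0, 0.0, 170.2]
ft_force: [0.5, -1.0, -1.1]
finger_gap: 19.1
grip_force: 78.7
```

```bash
python3 - <<'E'
from h import *
import pickle
s,P=pickle.load(open("w11.pkl","rb"));print("hole z44 (w11)",atz("wrist",(323.5,205),44,P))
E
python3 look.py w12; python3 - <<'E'
import cv2;g=cv2.imread("pics/w12.png",0)
for r in range(232,284,4): print(r,g[r,296:352:2])
E
```

```text
hole z44 (w11) [ 449.28165171 -188.89610154   44.        ]
35.2 [ 448.69 -190.77  111.43] [-179.99    0.02  170.19] [ 0.48 -0.97 -1.12] [-0.    0.03 -0.01] 19.145208446697684 78.7478756904602
tip pred [ 448.69 -190.77   47.43] [np.float64(321.46319568166876), np.float64(257.8072602149171)]
tip [325.7, 259.4] 0.65 [ 449.92 -188.78   47.43]
tip [266.0, 106.1] 0.62 [ 371.12 -203.32   47.43]
232 [204 203 204 203 202 202 202 202 202 203 202 202 202 202 202 202 202 202
 202 202 201 202 201 201 201 201 200 200]
236 [201 201 201 200 200 201 199 201 200 200 198 199 199 199 199 199 200 198
 199 198 198 198 199 198 198 197 196 197]
240 [197 197 196 197 197 196 196 196 196 197 197 197 198 198 193 197 196 197
 196 195 195 196 195 196 195 195 195 195]
244 [195 195 196 195 196 196 195 194 195 182 182 197 201 200 201 200 200 250
 249 159 188 193 192 193 192 192 192 193]
248 [189 189 190 189 189 189 189 179 145 198 205 204 204 204 204 205 203 236
 214 252 140 160 189 187 187 187 187 187]
252 [187 187 187 187 187 188 177 141 128 130 128 149 163 149 157 162 193 154
 124 138 141 118 157 189 188 188 189 188]
256 [187 188 187 187 188 188 170 120 122 139 142 140 139 143 141 140 138 141
 139 134 136 113 157 183 186 187 188 187]
260 [185 186 186 187 186 188 170 136 138 140 140 140 140 142 141 140 139 140
 142 141 132 115 162 196 194 194 195 195]
264 [250 251 199 248 248 247 251 216 136 141 139 139 140 143 141 139 139 141
 145 142 135 160 184 194 193 193 192 192]
268 [248 248 248 248 248 248 248 250 136 140 139 139 140 142 141 139 139 141
 143 140 235 249 192 245 244 245 188 188]
272 [247 247 247 247 247 248 248 244 137 141 140 139 141 142 141 139 139 139
 144 139 249 248 248 248 248 249 250 249]
276 [248 248 248 248 248 248 249 228 138 140 139 139 139 143 140 140 140 139
 142 140 233 250 249 249 249 249 249 249]
280 [250 250 250 250 250 250 251 176 138 140 139 138 140 142 140 138 139 138
 142 141 204 250 249 249 249 249 249 249]
```

The rod (columns 311–335) lies within the stand hole (309–340). I insert it and check the force before releasing.

Request:
{"api": "step_arm", "payload": {
  "targets": [
    {"dp": [0,0.002,0.02],"angular": [0,0,0],"fingers": 1},
    {"dp": [0,0.002,0.045],"angular": [0,0,0],"fingers": 1},
    {"dp": [0,0.002,0.07],"angular": [0,0,0],"fingers": 1},
    {"dp": [0,0.002,0.095],"angular": [0,0,0],"fingers": 1},
    {"dp": [0,0.002,0.12],"angular": [0,0,0],"fingers": 1},
    {"dp": [0,0.002,0.14],"angular": [0,0,0],"fingers": 1},
    {"dp": [0,0.002,0.155],"angular": [0,0,0],"fingers": 1},
    {"dp": [0,0.002,0.162],"angular": [0,0,0],"fingers": 1}
  ]
}}

```text
time: 36.3
tool_pos: [448.5, -190.4, 78.5]
tcp_rot: [180.0, -0.0, 170.2]
ft_force: [0.6, 0.8, -1.1]
finger_gap: 19.2
grip_force: 78.7
```

Seated with no side force. Release, then rise.

Request:
{"api": "step_arm", "payload": {
  "targets": [
    {"dp": [0,0,0],"angular": [0,0,0],"fingers": 0.7},
    {"dp": [0,0,0],"angular": [0,0,0],"fingers": 0.5},
    {"dp": [0,0,0],"angular": [0,0,0],"fingers": 0.2},
    {"dp": [0,0,0],"angular": [0,0,0],"fingers": 0},
    {"dp": [0,0,0],"angular": [0,0,0],"fingers": 0},
    {"dp": [0,0,0],"angular": [0,0,0],"fingers": 0},
    {"dp": [0,0,0],"angular": [0,0,0],"fingers": 0},
    {"dp": [0,0,0],"angular": [0,0,0],"fingers": 0}
  ]
}}

```text
time: 37.3
tool_pos: [448.5, -190.4, 78.7]
tcp_rot: [180.0, -0.0, 170.2]
ft_force: [-0.5, -0.7, 0.3]
finger_gap: 85.7
grip_force: 0.0
```

Request:
{"api": "step_arm", "payload": {
  "targets": [
    {"dp": [0,0,-0.05],"angular": [0,0,0],"fingers": 0},
    {"dp": [0,0,-0.12],"angular": [0,0,0],"fingers": 0},
    {"dp": [0,0,-0.25],"angular": [0,0,0],"fingers": 0},
    {"dp": [0,0,-0.4],"angular": [0,0,0],"fingers": 0},
    {"dp": [0,0,-0.55],"angular": [0,0,0],"fingers": 0},
    {"dp": [0,0,-0.7],"angular": [0,0,0],"fingers": 0},
    {"dp": [0,0,-0.85],"angular": [0,0,0],"fingers": 0},
    {"dp": [0,0,-0.85],"angular": [0,0,0],"fingers": 0}
  ]
}}

```text
time: 38.3
tool_pos: [450.1, -191.3, 253.1]
tcp_rot: [-179.9, 0.4, 170.2]
ft_force: [0.0, -0.9, 0.2]
finger_gap: 85.1
grip_force: 0.0
```

```bash
python3 - <<'E'
from h import *
P=camera_params("wrist");snapshot("wrist")
for d in pinpoint("wrist","bar_grip"): print("grip",d["at"],d["conf"],atz("wrist",d["at"],95,P))
snapshot("scene")
for l in("bar_grip","bar_tip","heat_sink"): print(l,[(np.round(d["at"],1),round(d["conf"],2)) for d in pinpoint("scene",l)])
E
```

```text
grip [275.9, 105.7] 0.93 [ 371.43727887 -209.1809788    95.        ]
grip [325.3, 220.7] 0.87 [ 455.82849011 -189.94960264   95.        ]
bar_grip [(array([343.7, 353.7]), 0.71), (array([376.1, 325.6]), 0.57), (array([241.9, 205.4]), 0.21)]
bar_tip [(array([342.5, 385.9]), 0.64), (array([372.6, 360.3]), 0.57)]
heat_sink [(array([346.1, 252.5]), 0.78), (array([241. , 239.5]), 0.73)]
```

```bash
python3 - <<'E'
from h import *
s=sense();print(s["tool_pos"],s["tcp_rot"])
P=camera_params("wrist");im=snapshot("wrist");cv2.imwrite("pics/w13.png",im)
for d in pinpoint("wrist","bar_grip"): print("grip",d["at"],atz("wrist",d["at"],95,P))
def blob(im,x0,x1,y0,y1):
    m=cv2.inRange(cv2.cvtColor(im,cv2.COLOR_BGR2HSV),(5,150,120),(18,255,255))[y0:y1,x0:x1];n,l,st,ce=cv2.connectedComponentsWithStats(m);k=1+np.argmax(st[1:,4]);return st[k]+[x0,y0,0,0,0],ce[k]+[x0,y0]
print(blob(im,280,380,150,280),[proj("wrist",[448,-189.5,z],P) for z in(120,70)])
c=snapshot("scene");o=cv2.imread("pics/scene0.png")
print(blob(o,355,395,295,360),blob(c,355,395,295,360))
E
```

```text
[ 447.96588508 -190.07455772  247.55035784] [ 1.79961070e+02 -1.09856494e-01  1.70172630e+02]
grip [318.8, 224.0] [ 452.62431334 -192.87087084   95.        ]
grip [324.1, 195.6] [ 432.99446966 -185.64042742   95.        ]
grip [271.4, 110.3] [ 370.52674743 -210.33675261   95.        ]
(array([303, 204,  31,  47, 685]), array([319.27445255, 218.37372263])) [[np.float64(322.3709068518013), np.float64(226.06028381486624)], [np.float64(322.3099975333879), np.float64(209.29947549484035)]]
(array([368, 312,  14,  29, 288]), array([374.51736111, 327.39930556])) (array([370, 313,  16,  28, 304]), array([377.24342105, 327.49671053]))
```

```bash
python3 -c "
from bench import *
print(hand_in())"
```

```text
the job is handed in; nothing more can be done
None
```

I handed the job in after about 38 s of the 72 s. The collar was turned about 167° in two bar strokes, until the push rose from about 4 N to 8.5–9.5 N (target about 8 N). The heat sink stayed in place, and the bar is back in its stand, leaning about 3° within the hole's slack.

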